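# Refit the washed rollers and guide rod of a sealer's roller bed

## Robot

A 6-joint arm with a two-finger parallel gripper is mounted at the origin on the work surface. World frame = base frame: x ahead of the robot, y to its left, z up, the work surface at z = 0. Lengths are in m, angles in degrees, forces in N, time in s.
With the tool pointing down it reaches from about 0.25 to 0.725 m from the base axis. Payload 9.7 kg.
Tool frame: the origin (TCP) lies on the centre line of the jaws, within the pads' length; the fingertips stand 19 mm ahead of it and the grasp point (between the pads) is the TCP; z points along the fingers, y is the direction in which the jaws open and shut (so a half turn about z gives the same grasp; the last joint's range is limited). The gripper opens to 85 mm and grips with 20 to 120 N. Pads are 22 mm wide; open, the fingers measure 114 mm over their backs; the gripper's body (76 mm by 85 mm) begins 54 mm behind the grasp point. The pads swing forward as they close: fully open they stand 13 mm farther back than shut.
Start: joints at [72.995, 4.979, 10.078, 95.1, 0, 90], TCP at [0.161, 0.526, 0.25] pointing down, gripper open.
Joint ranges: [-179.16, 179.16], [-48.56, 103.87], [-65.8, 70.77], [-126.05, 130.52], [-82.76, 87.17], [-180, 180]. Speed limits (degrees/s): [127.2, 127.2, 147.25, 180, 180, 180].

## Interface

Orientations are given as [roll, pitch, yaw] about the fixed x, y, z axes, in that order (R = Rz(yaw) Ry(pitch) Rx(roll)).
In Python, from workcell import bot gives the robot as it stands.
- The arm moves only by the tool servo_tool, never from a script. Its argument "motion" is a list that holds one entry, the list of rows, each a list of 6 numbers: the shift along the tool's x, y, z in mm, then the turn, a rotation vector about the tool's x, y, z in rad. A call has 1 to 5 rows; each row shifts and turns the commanded pose from where the row before left it, along the tool's axes as they then stand; what a row does not reach is not made up. A row lasts 1/10 s, in which the tool goes at most 50 mm and 8.59 degrees, less where a joint would pass 70% of its speed; a pose out of reach is approached as far as the arm can. A call is refused whole if a number of a shift passes 50 or a number of a turn 0.15, either way. A call with a gripper value outside its range is refused whole. "gripper" is the finger opening in mm, from 0 to 85.4, set as the call begins (left out, the last holds). The fingers move at their own pace and stop on an object; "newtons" is the grip in N (left out, the last holds). Time passes only in rows, so rows that do not move let the fingers close. It gives the time, the measured TCP pose, the force and the opening at its end, in the units of the state.
- bot.get_obs(): the state, without advancing time (a new reading comes with each control period).
- bot.camera(name): name is "scene" or "top" or "wrist"; returns a dict with "color" (384x512x3 uint8, red, green, blue), "fx", "fy", "cx", "cy" (pixels), "R" (3x3) and "t" (3): a world point X has camera coordinates R X + t. Camera axes: x right, y down, z forward; pixel columns grow to the right and rows downward; lengths in m; the calibration is good to about 2 mm. A picture is of the moment at which its call begins. There is no depth.
- bot.job_done(): hands the job in, once; it reports no verdict.
Trained networks look in a picture, given as the dict that the camera call returned (one of the last four; its "shot" number tells which), for a name from the list of things; names that differ only in an ending like _2 or _b are one class to them, and where a whole thing is asked for, a point or a joint stands for the part that bears it (a point fixed in the world has none). Each returns a list of dicts, best first, with "confidence" (0 to 1); they miss things now and then, are a little off and sometimes report something else, mostly with a low value. They report only what shows in the picture. A call takes as long as a camera call. They do not tell look-alikes from the thing itself.
- bot.look_for(picture, label): "rect" ([left, top, width, height] in pixels, round what is visible of it).
The state is a dict: "time": time; "q": joint angles; "qd": joint speeds; "joint_efforts": joint torques, N m; "ee_pos": TCP position; "tcp_rot": TCP orientation; "wrist_force": force on the tool from outside, world axes, zero at the start; "torque": the same for the moment, N m; "opening": finger opening in m.
Only numpy, scipy, OpenCV 4.12 (cv2) and the standard library are available. Lean on these libraries where they do the work, as an engineer would, in place of code of your own. Each camera call takes 0.05 s, during which the arm holds its last target.

## Task

The roller bed by the bag sealer has been stripped for washing: put it back together. Push the red-handled guide rod through all three blue eyes, right up to its handle, and press every roller from the drain rack into a free pair of orange clips until both of its ends snap home, then stop pushing - do not lean hard on a roller once it is in. Leave everything else on the table where it is.

Things in the scene. Friction and masses are not known exactly. Their poses are not given: they have to be found in the camera images.
- bed: Roller bed, fixed to the table: two stainless side plates 304 mm long along bed y, 60 mm high, outer faces at bed x -95 and +95 mm. Origin on the table, middle of the four roller places; z up, bed x across the bed (away from the robot), bed y along it (to the robot's left). A dark end roller is fitted for good at bed y -162 mm; leave it. Nothing stands above 98 mm but the blue eyes (129 mm).
- seat1 (a point): First roller place (bed y -99 mm): where a roller's centre lies when home, 75 mm above the table. Each place has two orange clips, at bed x -78 and +78 mm, 12 mm wide: two sprung jaws, flaring up to a 27 mm wide mouth 98 mm above the table, that pinch to about 6 mm just above the axle and give way sideways. The axles go in straight down between them.
- seat2 (a point): Second roller place (bed y -33 mm). To press a roller in takes about 14 to 24 N over both clips together: resistance begins when its centre is about 16 mm above home, is greatest from 14 to 9 mm above it, fades below that, and the axles snap down onto hard black saddles. The jaws then hold them.
- seat3 (a point): Third roller place (bed y +33 mm), same height.
- seat4 (a point): Fourth roller place (bed y +99 mm), same height.
- eye1 (a point): Centre of the hole in the first blue guide eye, on the face where the rod enters (bed x -125, y -86 mm, 112 mm above the table). Three such eyes stand in line on posts on the robot's side of the bed, 80 mm apart, each 32 mm wide, 34 mm high, 12 mm thick, with a plain 16 mm through hole along bed y. The rod enters here, moving toward bed +y.
- eye2 (a point): The same for the middle eye, entry face at bed y -6 mm.
- eye3 (a point): The same for the last eye, entry face at bed y +74 mm, far face at +86 mm.
- guide_rod: Steel guide rod, 12 mm across, 200 mm long, the last 14 mm tapering to a 4 mm nose, with a flat red handle (40 long, 34 wide, 12 mm thick) on its other end; 150 g. Lies flat on the table, axis 6 mm up. Origin on the axis where rod meets handle; x toward the nose (the handle spans x 0 to -40 mm), y across the handle, z through its thickness.
- rod_tip (a point): The rod's nose, 200 mm along x from the rod's origin. With the rod home, the handle's shoulder rests against the entry face of eye1 and the nose stands 28 mm out beyond eye3.
- drain_rack: Green drain rack, 280 x 220 x 4 mm, fixed, origin under its centre, x along its length. The rollers lie on it roughly along its y, 62 mm apart, parted by two rows (rack y -50 and +50 mm) of white pegs 8 mm thick that stand 28 mm above the table midway between the rollers, so the middle of each roller is free to grip.
- roller1: Roller 1 of up to four alike (may be absent): aluminium tube 32 mm in diameter and 132 mm long with black end bands and a 14 mm axle stub sticking out 20 mm at each end, 172 mm in all, about 220 g. It can roll on the table. Origin in its centre, x along its axis; either way round is right, and any free place will do.
- roller2: Roller 2 of up to four alike (may be absent): aluminium tube 32 mm in diameter and 132 mm long with black end bands and a 14 mm axle stub sticking out 20 mm at each end, 172 mm in all, about 220 g. It can roll on the table. Origin in its centre, x along its axis; either way round is right, and any free place will do.
- roller3: Roller 3 of up to four alike (may be absent): aluminium tube 32 mm in diameter and 132 mm long with black end bands and a 14 mm axle stub sticking out 20 mm at each end, 172 mm in all, about 220 g. It can roll on the table. Origin in its centre, x along its axis; either way round is right, and any free place will do.
- roller4: Roller 4 of up to four alike (may be absent): aluminium tube 32 mm in diameter and 132 mm long with black end bands and a 14 mm axle stub sticking out 20 mm at each end, 172 mm in all, about 220 g. It can roll on the table. Origin in its centre, x along its axis; either way round is right, and any free place will do.
- tea_tin: Bystander: green tea tin, 68 mm across, 110 mm high; origin under its centre.
- spray: Bystander: white bottle with a blue cap, 64 mm across, 190 mm high; origin under its centre.
- brush: Bystander: blue-handled cleaning brush, 200 mm long, lying flat; origin under its middle.
- sachet1: Bystander: blue tea sachet, 85 x 62 x 10 mm, on the robot's side; origin under its centre.
- sachet2: Bystander: blue tea sachet, 85 x 62 x 10 mm, at the robot's left; origin under its centre.
- tape: Bystander: black tape dispenser with an amber roll, 50 x 140 x 77 mm; origin under its centre.
There are look-alikes about, which are no part of the job. What is shaped like the roller3 but purple is not meant.

How it is judged (in metres and radians):
At the end, for the whole second after the job is handed in: Each roller present lies snapped in its own pair of clips (centre within 9 mm of a seat, at most 3 mm above home, level to 2 degrees), the guide rod runs through all three eyes (within 6 mm of their axis), handle within 5 mm of eye1; rod and rollers at rest, let go (((distance between roller1 and seat1 below 0.009 m and z of roller1 in the frame of bed below 0.078 m and angle between the x axis of roller1 and the x axis of bed, either way round below 0.04 rad) or (distance between roller1 and seat2 below 0.009 m and z of roller1 in the frame of bed below 0.078 m and angle between the x axis of roller1 and the x axis of bed, either way round below 0.04 rad) or (distance between roller1 and seat3 below 0.009 m and z of roller1 in the frame of bed below 0.078 m and angle between the x axis of roller1 and the x axis of bed, either way round below 0.04 rad) or (distance between roller1 and seat4 below 0.009 m and z of roller1 in the frame of bed below 0.078 m and angle between the x axis of roller1 and the x axis of bed, either way round below 0.04 rad)) and ((distance between roller2 and seat1 below 0.009 m and z of roller2 in the frame of bed below 0.078 m and angle between the x axis of roller2 and the x axis of bed, either way round below 0.04 rad) or (distance between roller2 and seat2 below 0.009 m and z of roller2 in the frame of bed below 0.078 m and angle between the x axis of roller2 and the x axis of bed, either way round below 0.04 rad) or (distance between roller2 and seat3 below 0.009 m and z of roller2 in the frame of bed below 0.078 m and angle between the x axis of roller2 and the x axis of bed, either way round below 0.04 rad) or (distance between roller2 and seat4 below 0.009 m and z of roller2 in the frame of bed below 0.078 m and angle between the x axis of roller2 and the x axis of bed, either way round below 0.04 rad)) and ((distance between roller3 and seat1 below 0.009 m and z of roller3 in the frame of bed below 0.078 m and angle between the x axis of roller3 and the x axis of bed, either way round below 0.04 rad) or (distance between roller3 and seat2 below 0.009 m and z of roller3 in the frame of bed below 0.078 m and angle between the x axis of roller3 and the x axis of bed, either way round below 0.04 rad) or (distance between roller3 and seat3 below 0.009 m and z of roller3 in the frame of bed below 0.078 m and angle between the x axis of roller3 and the x axis of bed, either way round below 0.04 rad) or (distance between roller3 and seat4 below 0.009 m and z of roller3 in the frame of bed below 0.078 m and angle between the x axis of roller3 and the x axis of bed, either way round below 0.04 rad)) and ((distance between roller4 and seat1 below 0.009 m and z of roller4 in the frame of bed below 0.078 m and angle between the x axis of roller4 and the x axis of bed, either way round below 0.04 rad) or (distance between roller4 and seat2 below 0.009 m and z of roller4 in the frame of bed below 0.078 m and angle between the x axis of roller4 and the x axis of bed, either way round below 0.04 rad) or (distance between roller4 and seat3 below 0.009 m and z of roller4 in the frame of bed below 0.078 m and angle between the x axis of roller4 and the x axis of bed, either way round below 0.04 rad) or (distance between roller4 and seat4 below 0.009 m and z of roller4 in the frame of bed below 0.078 m and angle between the x axis of roller4 and the x axis of bed, either way round below 0.04 rad)) and y of rod_tip in the frame of bed above 0.109 m and y of guide_rod in the frame of bed above -0.091 m and angle between the x axis of guide_rod and the y axis of bed, either way round below 0.06 rad and x of guide_rod in the frame of bed between -0.131 and -0.119 m and z of guide_rod in the frame of bed between 0.106 and 0.118 m and x of rod_tip in the frame of bed between -0.131 and -0.119 m and z of rod_tip in the frame of bed between 0.106 and 0.118 m and linear speed of each of guide_rod, roller1, roller2, roller3, roller4 below 0.02 m/s); the robot touches nothing.
It fails at once if the gripper leans on a roller so that it is pressed into the bed with more than 65 N ((contact force between roller1 and bed above 65 N and contact force between the fingers and roller1 above 30 N) or (contact force between roller2 and bed above 65 N and contact force between the fingers and roller2 above 30 N) or (contact force between roller3 and bed above 65 N and contact force between the fingers and roller3 above 30 N) or (contact force between roller4 and bed above 65 N and contact force between the fingers and roller4 above 30 N)).
It fails at once if a bystander is moved by more than 3 cm (distance of any of tea_tin, spray, brush, sachet1, sachet2, tape from where it was at the start of the episode above 0.03 m).
Of roller1, roller2, roller3, roller4 only 3 to 4 are there at a start; the rules pass over those that are not, and their reading is None.
At some moment in a run one of roller1, roller2, roller3, roller4, guide_rod may be knocked a few centimetres aside while the robot is not near it.
Once in a run the grip may slacken for a moment while it holds something.
It also fails if it takes over 210 s, if anything falls off the work surface, if the arm or the gripper's body presses on something with over 40 N, if the wrist force passes 120 N, or if a joint passes its speed limit or range.

## Working session

There is one attempt and no reset: what is moved stays moved. The work goes in short steps, Python scripts to look and compute and a tool call to move; the robot and the scene stay as the last step left them, time stands still between calls to the robot, and variables do not carry over. Pictures are saved under pics/ and viewed, and the job is handed in when it is done.

Besides the shell and the picture viewer there is one more tool, called after ">>>" as name(argument=value, ...), one argument or row to a line, values as JSON. servo_tool: Moves the arm, as the interface text tells. Its arguments: {"type":"object","properties":{"motion":{"type":"array","items":{"type":"array","items":{"type":"array","items":{"type":"number"}}}},"gripper":{"type":"number"},"newtons":{"type":"number"}},"required":["motion"]}

```bash
mkdir -p pics; ls
cat > h.py <<'E'
import sys; sys.path.insert(0,'.')
import numpy as np, cv2
from workcell import bot
from scipy.spatial.transform import Rotation as Ro
def snap(cam,fn=None):
    p=bot.camera(cam)
    if fn: cv2.imwrite(f'pics/{fn}.png',cv2.cvtColor(p['color'],cv2.COLOR_RGB2BGR))
    return p
def px2w(p,u,v,z):
    R=np.array(p['R']);t=np.array(p['t'])
    d=R.T@np.array([(u-p['cx'])/p['fx'],(v-p['cy'])/p['fy'],1.]); c=-R.T@t
    return c+d*(z-c[2])/d[2]
def w2px(p,X):
    c=np.array(p['R'])@np.array(X)+np.array(p['t']); return np.array([p['fx']*c[0]/c[2]+p['cx'],p['fy']*c[1]/c[2]+p['cy']])
E
python3 - <<'E'
from h import *
print(bot.get_obs())
for c in ['scene','top','wrist']:
    p=snap(c,c+'0'); print(c,p['fx'],p['cx'],p['cy'],np.round(p['R'],3).tolist(),np.round(p['t'],3).tolist())
    C=-np.array(p['R']).T@np.array(p['t']); print(C)
    for l in ['bed','guide_rod','rod_tip','drain_rack','roller1','seat1','eye1']:
        try: print(l,[(np.round(d['rect']).tolist(),round(d['confidence'],2)) for d in bot.look_for(p,l)])
        except Exception as e: print(l,e)
E
```

```text
pics
{'time': 0.0, 'q': array([ 7.29940790e+01,  5.00995656e+00,  1.00338093e+01,  9.51008965e+01,
       -4.06723914e-04,  8.99995689e+01]), 'qd': array([ 0.07627031,  0.04878375,  0.11916454, -0.06643028, -0.06686362,
        0.03153066]), 'joint_efforts': array([-1.12399139e-03, -5.20392931e+01,  4.64800429e+01,  1.64735690e-02,
       -1.38005812e-04,  2.61610791e-05]), 'ee_pos': array([0.16079648, 0.52574081, 0.24958826]), 'tcp_rot': array([-1.79922956e+02,  4.06143812e-04,  1.62994511e+02]), 'wrist_force': array([ 0.52357001, -0.78791446, -0.20550907]), 'torque': array([-0.00117306, -0.00710885,  0.04807679]), 'opening': 0.08518946970167753}
scene 360.7576551059637 260.0184314130245 194.546194618683 [[0.741, 0.672, -0.005], [0.547, -0.608, -0.576], [-0.39, 0.424, -0.817]] [-0.355, -0.24, 1.781]
[ 1.08940763 -0.66301289  1.31546536]
bed [([244.0, 162.0, 73.0, 81.0], 0.62), ([298.0, 142.0, 27.0, 24.0], 0.55)]
guide_rod [([205.0, 246.0, 48.0, 29.0], 0.75), ([242.0, 155.0, 76.0, 91.0], 0.2)]
rod_tip [([205.0, 248.0, 52.0, 28.0], 0.61)]
drain_rack [([282.0, 136.0, 68.0, 51.0], 0.97)
[... 872 characters left out ...]
7), ([192.0, 152.0, 99.0, 81.0], 0.62)]
seat1 [([186.0, 150.0, 103.0, 78.0], 0.68), ([222.0, 123.0, 38.0, 19.0], 0.38), ([325.0, 151.0, 23.0, 63.0], 0.16)]
eye1 [([193.0, 150.0, 94.0, 80.0], 0.64)]
wrist 275.84822718122746 254.19386143113366 188.10136392356463 [[0.294, 0.956, -0.001], [0.906, -0.278, 0.32], [0.306, -0.095, -0.947]] [-0.551, -0.041, 0.38]
[0.08284385 0.55093183 0.37288647]
bed [([99.0, 373.0, 17.0, 8.0], 0.7)]
guide_rod []
rod_tip []
drain_rack [([166.0, 295.0, 100.0, 39.0], 0.72), ([97.0, 373.0, 20.0, 10.0], 0.29)]
roller1 [([180.0, 318.0, 65.0, 30.0], 0.97), ([176.0, 218.0, 124.0, 24.0], 0.7)]
seat1 [([98.0, 375.0, 18.0, 9.0], 0.45)]
eye1 [([96.0, 373.0, 20.0, 10.0], 0.56)]
```

Run:
```python
import cv2
a=cv2.imread('pics/top0.png')[100:330,60:380]; cv2.imwrite('pics/top0c.png',cv2.resize(a,None,fx=2.5,fy=2.5,interpolation=cv2.INTER_CUBIC))
a=cv2.imread('pics/scene0.png')[80:300,160:400]; cv2.imwrite('pics/scene0c.png',cv2.resize(a,None,fx=2.7,fy=2.7,interpolation=cv2.INTER_CUBIC))
```

```text
(no output)
```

View pics/top0c.png

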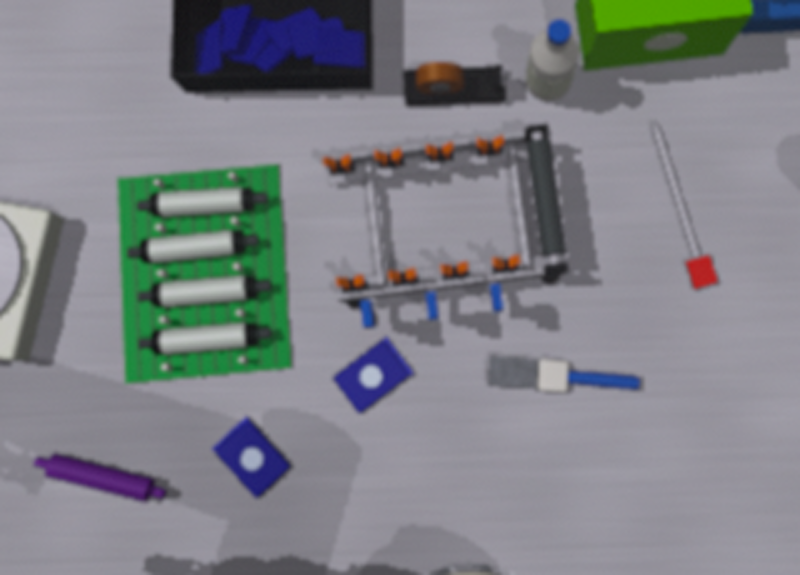

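View pics/scene0c.png

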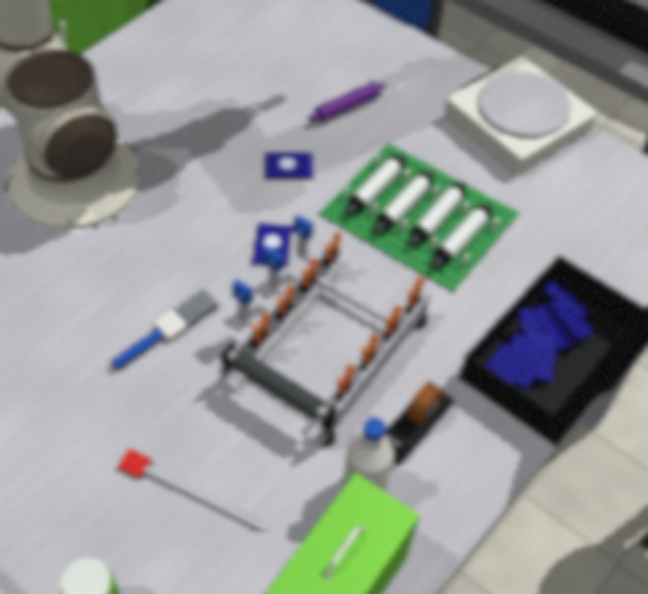

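View pics/wrist0.png

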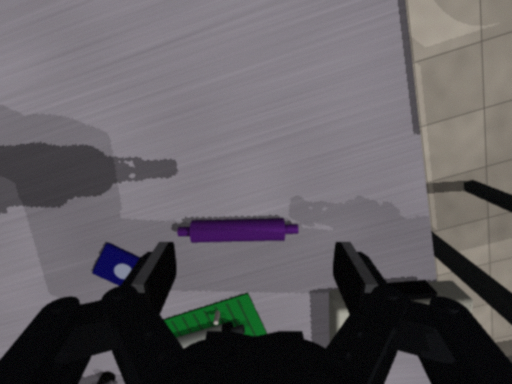

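Run:
```python
from h import *
p=bot.camera('top')
def W(x,y,z): return np.round(px2w(p,60+x/2.5,100+y/2.5,z),3)
print('rollers',[W(*a,0.020) for a in [(200,201),(192,246),(200,291),(202,337)]])
print('rack corners',[W(*a,0.004) for a in [(118,178),(280,166),(291,368),(128,383)]])
print('rod handle',W(702,271,0.006),'root',W(697,257,.006),'nose',W(656,124,0.0))
print('clips near',[W(*a,.098) for a in [(351,283),(403,275),(455,269),(507,262)]])
print('clips far',[W(*a,.098) for a in [(338,164),(389,157),(439,150),(490,145)]])
print('eyes',[W(*a,.129) for a in [(366,300),(431,292),(496,284)]])
print('purple',W(105,478,.02),'brush',W(490,370,.01),W(640,383,.01),'spray',W(560,30,.19),'tape',W(455,85,0.0),'sach',W(374,376,.01),W(252,458,.01))
print('green box',W(590,68,0.1),W(720,60,0.1))
```

```text
rollers [array([0.61 , 0.351, 0.02 ]), array([0.549, 0.361, 0.02 ]), array([0.488, 0.349, 0.02 ]), array([0.427, 0.345, 0.02 ])]
rack corners [array([0.648, 0.468, 0.004]), array([0.659, 0.247, 0.004]), array([0.384, 0.231, 0.004]), array([0.37 , 0.446, 0.004])]
rod handle [ 0.5   -0.324  0.006] root [ 0.519 -0.319  0.006] nose [ 0.708 -0.274  0.   ]
clips near [array([0.484, 0.139, 0.098]), array([0.493, 0.074, 0.098]), array([0.499, 0.009, 0.098]), array([ 0.506, -0.057,  0.098])]
clips far [array([0.637, 0.155, 0.098]), array([0.645, 0.09 , 0.098]), array([0.653, 0.026, 0.098]), array([ 0.658, -0.04 ,  0.098])]
eyes [array([0.459, 0.117, 0.129]), array([0.467, 0.038, 0.129]), array([ 0.475, -0.042,  0.129])]
purple [0.249 0.466 0.02 ] brush [ 0.374 -0.033  0.01 ] [ 0.352 -0.232  0.01 ] spray [ 0.774 -0.126  0.19 ] tape [0.771 0.005 0.   ] sach [0.37 0.12 0.01] [0.268 0.28  0.01 ]
green box [ 0.757 -0.172  0.1  ] [ 0.764 -0.342  0.1  ]
```

```bash
cat >> h.py <<'E'
from scipy.linalg import logm
def pose(o=None):
    o=o or bot.get_obs(); return np.array(o['ee_pos']),Ro.from_euler('xyz',o['tcp_rot'],degrees=True)
def plan(pos,yaw,N=None,start=None,step=47,quiet=False,tilt=None):
    p0,R0=start if start else pose()
    R1=Ro.from_euler('xyz',[180,0,yaw],degrees=True)
    if tilt is not None: R1=tilt
    rel=(R0.inv()*R1).as_rotvec(); p=R0.inv().apply(np.array(pos)-p0)*1000
    n=N or max(1,int(np.ceil(max(np.linalg.norm(p)/step,np.linalg.norm(rel)/0.145))))
    while True:
        r=rel/n; A=sum(Ro.from_rotvec(r*k).as_matrix() for k in range(n)); d=np.linalg.solve(A,p)
        if N or np.linalg.norm(d)<=49: break
        n+=1
    if not quiet: print('rows',n,'x',np.round(d,1).tolist()+np.round(r,4).tolist())
    return (np.array(pos),R1)
def st():
    o=bot.get_obs(); print('t',round(o['time'],2),'pos',np.round(o['ee_pos']*1000,1),'rpy',np.round(o['tcp_rot'],2),'F',np.round(o['wrist_force'],1),'op',round(o['opening']*1000,1),'q',np.round(o['q'],1))
E
python3 - <<'E'
from h import *
st(); s=plan([0.55,0.08,0.34],96)
E
```

```text
t 1.25 pos [160.8 525.9 250.3] rpy [180.  -0. 163.] F [ 0.7  0.3 -0.1] op 85.4 q [73.   5.  10.1 95.1  0.  90. ]
rows 13 x [-48.2, -0.8, -6.9, 0.0, -0.0, 0.0899]
```

>>> servo_tool(
  motion=[
    [[-48,-1,-7,0,0,0.09],[-48,-1,-7,0,0,0.09],[-48,-1,-7,0,0,0.09],[-48,-1,-7,0,0,0.09],[-48,-1,-7,0,0,0.09]],
  ],
)

```text
time: 1.75
ee_pos: [0.3716, 0.4112, 0.2853]
tcp_rot: [-180.0, -0.0, 137.0]
wrist_force: [-0.0, 0.9, -0.3]
opening: 0.0853
```

>>> servo_tool(
  motion=[
    [[-48,-1,-7,0,0,0.09],[-48,-1,-7,0,0,0.09],[-48,-1,-7,0,0,0.09],[-48,-1,-7,0,0,0.09],[-48,-1,-7,0,0,0.09]],
  ],
)

```text
time: 2.25
ee_pos: [0.51, 0.2172, 0.3203]
tcp_rot: [-180.0, 0.0, 111.2]
wrist_force: [0.5, 0.4, -0.3]
opening: 0.0853
```

>>> servo_tool(
  motion=[
    [[-48,-1,-7,0,0,0.09],[-48,-1,-7,0,0,0.09],[-48,-1,-7,0,0,0.09],[0,0,0,0,0,0],[0,0,0,0,0,0]],
  ],
)

```text
time: 2.75
ee_pos: [0.5466, 0.0793, 0.3413]
tcp_rot: [180.0, -0.0, 95.9]
wrist_force: [-0.7, -0.1, 0.0]
opening: 0.0856
```

Run:
```python
from h import *
st(); p=snap('wrist','w1'); 
import pickle; pickle.dump(p,open('w1.pkl','wb')); st()
a=cv2.imread('pics/w1.png'); cv2.imwrite('pics/w1c.png',cv2.resize(a[0:300,60:460],None,fx=2,fy=2,interpolation=cv2.INTER_CUBIC))
```

```text
t 2.75 pos [546.6  79.3 341.3] rpy [ 1.7999e+02 -2.0000e-02  9.5850e+01] F [-0.7 -0.1  0. ] op 85.6 q [  8.2   8.6  24.5 105.8   0.   92.4]
t 2.8 pos [546.4  80.3 341.1] rpy [-1.7999e+02 -2.0000e-02  9.5960e+01] F [ 0.4  0.6 -0.4] op 85.3 q [  8.4   8.6  24.4 105.8   0.   92.4]
```

View pics/w1c.png

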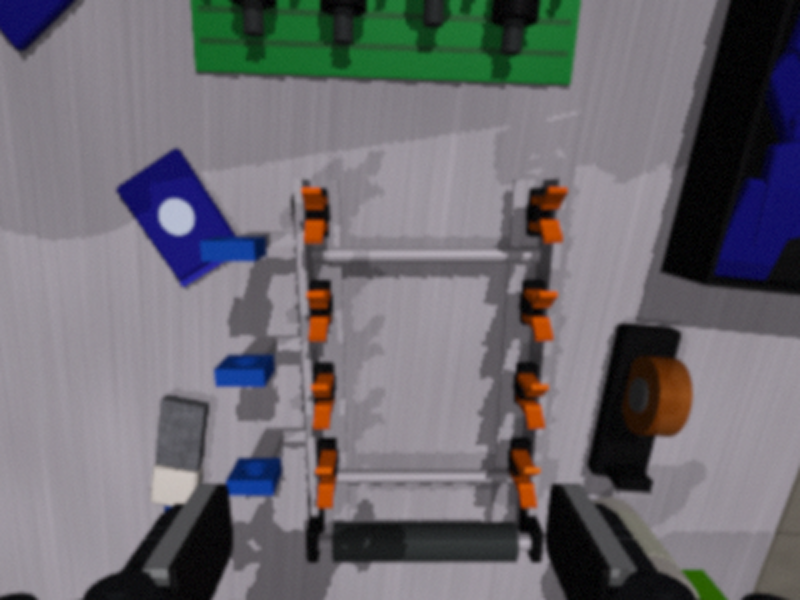

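```bash
cat > fit.py <<'E'
from h import *
from scipy.optimize import minimize
S=4
def masks(p):
    c=p['color'].astype(int); r,g,b=c[...,0],c[...,1],c[...,2]
    up=cv2.resize(p['color'],None,fx=S,fy=S,interpolation=cv2.INTER_CUBIC).astype(int); r,g,b=up[...,0],up[...,1],up[...,2]
    blue=(b>90)&(b-r>60)&(g-r>22)
    org=(r>110)&(r-b>70)&(r-g>50)
    return blue.astype(np.uint8),org.astype(np.uint8)
def bedT(v): 
    x,y,a=v; c,s=np.cos(a),np.sin(a); return np.array([[c,-s,0],[s,c,0],[0,0,1]]),np.array([x,y,0])
def hullmask(p,pts,shape):
    R=np.array(p['R']);C=pts@R.T+np.array(p['t']); u=p['fx']*C[:,0]/C[:,2]+p['cx']; v=p['fy']*C[:,1]/C[:,2]+p['cy']
    q=np.stack([(u+.5)*S-.5,(v+.5)*S-.5],1)
    m=np.zeros(shape,np.uint8); cv2.fillConvexPoly(m,cv2.convexHull(np.round(q*16).astype(np.int32)),1,shift=4); return m,q
def eyepts(i):
    y0=-.086+.08*i
    return np.array([[x,y,z] for x in(-.141,-.109) for y in (y0,y0+.012) for z in(.095,.129)])
E
python3 - <<'E'
from fit import *
import pickle; p=pickle.load(open('w1.pkl','rb'))
for (x,y) in [(245,475),(230,250),(245,372),(150,180),(170,270)]:
    print((x,y),p['color'][y//2,60+x//2])
b,o=masks(p); n,l,s,c=cv2.connectedComponentsWithStats(b)
for k in range(1,n):
    if s[k,4]>100: print('blue',s[k]/[S,S,S,S,S*S],c[k]/S)
n,l,s,c=cv2.connectedComponentsWithStats(o)
for k in range(1,n):
    if s[k,4]>100: print('org',s[k]/[S,S,S,S,S*S],c[k]/S)
E
```

```text
(245, 475) [ 6 31 83]
(230, 250) [ 18  66 158]
(245, 372) [ 16  62 154]
(150, 180) [ 21  17 100]
(170, 270) [117 113 133]
blue [160.    118.75   28.25   12.25  298.125] [173.90995807 124.79339623]
blue [167.5    178.25    25.25    15.     287.9375] [180.70528544 186.6289885 ]
blue [173.5    230.      23.5     17.5    275.1875] [185.94049512 240.29213037]
org [210.5     93.25    10.75    11.25    89.1875] [215.76611773  98.48983882]
org [334.      93.      10.       4.5     36.8125] [338.78692699  95.10186757]
org [331.75 101.25   8.5    3.25  18.5 ] [336.15962838 102.87584459]
org [211.75   109.75    10.75    12.25   115.1875] [216.87126967 115.67580033]
org [330.    109.5    11.5    12.25  114.125] [335.66799014 115.42018072]
org [213.    145.     11.      8.5    73.125] [218.44978632 148.87222222]
org [325.5  145.    13.5    8.75  72.75] [332.68556701 148.66623711]
org [214.25   158.25    10.25    12.75   114.0625] [219.07876712 164.35958904]
org [325.5    158.25    11.25    12.5    112.3125] [331.16541458 164.28797997]
org [390.25  186.     15.5    27.    326.125] [397.83576083 199.75752204]
org [320.5  187.75  14.    10.    73.5 ] [327.56441327 192.62627551]
org [215.5    188.      10.5      9.5     72.6875] [220.88693035 192.7272141 ]
org [216.5   201.25    9.75   13.75  113.625] [221.0809956  207.82948295]
org [321.75   201.      10.75    13.75   115.0625] [327.0640956  207.76018468]
org [217.5   226.25   10.     28.25  202.875] [222.8331793  240.83186999]
org [317.5    226.      13.      28.25   201.3125] [323.41927973 240.70700093]
```

```bash
cat >> fit.py <<'E'
def fitbed(ps,v0,use=(0,1,2),ret=False):
    ms=[cv2.morphologyEx(masks(p)[0],cv2.MORPH_CLOSE,np.ones((13,13))) for p in ps]
    def f(v):
        R,t=bedT([v[0],v[1],v[2]/10]); e=0
        for p,m in zip(ps,ms):
            M=np.zeros(m.shape,np.uint8)
            for i in use: M|=hullmask(p,eyepts(i)@R.T+t,m.shape)[0]
            roi=cv2.dilate(M,np.ones((33,33)))
            e+=((M^m)&roi).sum()/S/S
        return e
    best=None
    for d in (0.012,-0.008,0.005):
        r=minimize(f,[v0[0],v0[1],v0[2]*10] if best is None else best.x,method='Nelder-Mead',options=dict(initial_simplex=np.array([v0[0],v0[1],v0[2]*10] if best is None else best.x)+np.vstack([np.zeros(3),np.eye(3)*d]),xatol=1e-5,fatol=.05,maxiter=300))
        if best is None or r.fun<=best.fun: best=r
    v=best.x.copy(); v[2]/=10
    return v,best.fun
def overlay(p,v,fn,crop=None,k=2,extra=None):
    R,t=bedT(v); im=cv2.cvtColor(p['color'],cv2.COLOR_RGB2BGR); im=cv2.resize(im,None,fx=S,fy=S,interpolation=cv2.INTER_CUBIC)
    for i in range(3):
        m,q=hullmask(p,eyepts(i)@R.T+t,im.shape[:2]); cv2.polylines(im,[cv2.convexHull(np.round(q).astype(np.int32))],True,(0,255,255),1)
    for y in (-.099,-.033,.033,.099):
        for x in (-.078,.078):
            for yy in (-.0135,.0135):
                X=np.array([[x-.006,y+yy,.098],[x+.006,y+yy,.098]])@R.T+t
                a=[tuple(np.round((w2px(p,P)+.5)*S-.5).astype(int)) for P in X]; cv2.line(im,a[0],a[1],(255,255,0),1)
    for P in (extra if extra is not None else []): cv2.circle(im,tuple(np.round((w2px(p,P)+.5)*S-.5).astype(int)),3,(255,0,255),-1)
    if crop: x0,y0,x1,y1=[c*S for c in crop]; im=im[y0:y1,x0:x1]
    s=min(800/im.shape[1],600/im.shape[0]); cv2.imwrite('pics/'+fn,cv2.resize(im,None,fx=s,fy=s))
E
python3 - <<'E'
from fit import *
import pickle; p=pickle.load(open('w1.pkl','rb'))
v,e=fitbed([p],[0.572,0.049,0.11]); print(v,e,np.degrees(v[2]))
overlay(p,v,'ov1.png',(150,80,350,270))
E
```

```text
[0.57933086 0.05267875 0.10920781] 471.1875 6.257146672471165
```

View pics/ov1.png

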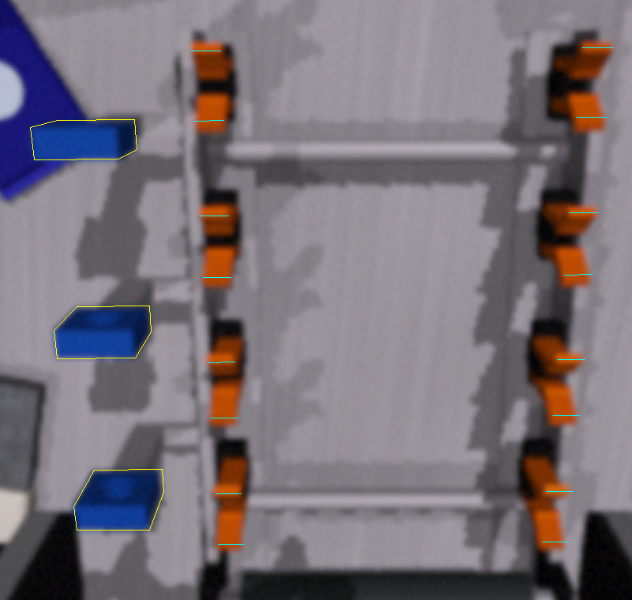

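Run:
```python
import re
s=open('fit.py').read()
s=s.replace("blue=(b>90)&(b-r>60)&(g-r>22)","blue=(b>55)&(b-r>38)&(g-r>10)&(b-g>25)")
open('fit.py','w').write(s)
from fit import *
import pickle; p=pickle.load(open('w1.pkl','rb'))
b,o=masks(p)
n,l,s,c=cv2.connectedComponentsWithStats(b)
for k in range(1,n):
    if s[k,4]>100: print('blue',s[k]/[S,S,S,S,S*S],c[k]/S)
v,e=fitbed([p],[0.572,0.049,0.11]); print(v,e,np.degrees(v[2]))
R,t=bedT(v)
for i in range(3): print(hullmask(p,eyepts(i)@R.T+t,b.shape)[0].sum()/16)
overlay(p,v,'ov2.png',(150,80,350,270))
plan([0.50,-0.29,0.25],13)
```

```text
blue [159.5    117.75    33.      13.75   386.5625] [175.46499596 124.56479386]
blue [167.    177.25   29.75   16.5   414.625] [182.11588031 185.60235152]
blue [173.     229.25    27.25    19.     437.3125] [186.94576247 238.73284979]
[0.57870281 0.05212629 0.10930652] 118.5 6.262801990751065
484.5625
460.6875
406.0625
rows 10 x [-37.2, 16.7, 9.1, -0.0, -0.0, 0.1448]
```

View pics/ov2.png

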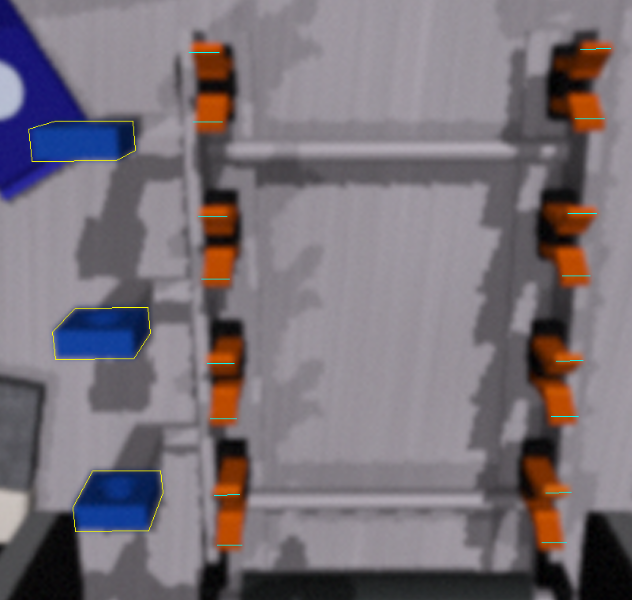

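>>> servo_tool(
  motion=[
    [[-37,17,9,0,0,0.1448],[-37,17,9,0,0,0.1448],[-37,17,9,0,0,0.1448],[-37,17,9,0,0,0.1448],[-37,17,9,0,0,0.1448]],
  ],
)

```text
time: 3.3
ee_pos: [0.5955, -0.1127, 0.295]
tcp_rot: [-179.9, 0.0, 54.3]
wrist_force: [0.3, -0.3, -0.1]
opening: 0.0856
```

>>> servo_tool(
  motion=[
    [[-37,17,9,0,0,0.1448],[-37,17,9,0,0,0.1448],[-37,17,9,0,0,0.1448],[-37,17,9,0,0,0.1448],[-37,17,9,0,0,0.1448]],
  ],
)

```text
time: 3.8
ee_pos: [0.5029, -0.2898, 0.2501]
tcp_rot: [-180.0, 0.0, 12.8]
wrist_force: [0.8, -0.0, 0.4]
opening: 0.0855
```

>>> servo_tool(
  motion=[
    [[0,0,0,0,0,0],[0,0,0,0,0,0]],
  ],
)

```text
time: 4.0
ee_pos: [0.5031, -0.2892, 0.2511]
tcp_rot: [-180.0, -0.0, 13.1]
wrist_force: [0.2, 1.3, 1.0]
opening: 0.085
```

Run:
```python
from h import *
st(); p=snap('wrist','w2'); 
import pickle; pickle.dump(p,open('w2.pkl','wb'))
```

```text
t 4.0 pos [ 503.1 -289.2  251.1] rpy [-179.97   -0.     13.1 ] F [0.2 1.3 1. ] op 85.0 q [-29.9   9.3  14.9  95.6   0.  137. ]
```

View pics/w2.png

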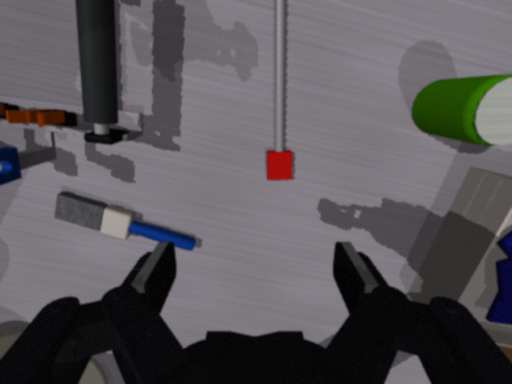

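```bash
cat >> h.py <<'E'
def redfit(p):
    c=p['color'].astype(int); m=((c[...,0]>120)&(c[...,1]<60)&(c[...,2]<70)).astype(np.uint8)
    n,l,s,ce=cv2.connectedComponentsWithStats(m); k=1+np.argmax(s[1:,4]); pts=np.argwhere(l==k)[:,::-1]
    return cv2.minAreaRect(pts.astype(np.float32)),ce[k],s[k]
E
python3 - <<'E'
from h import *
import pickle; p=pickle.load(open('w2.pkl','rb'))
r,c,s=redfit(p); print(r,c,s)
print('handle c',px2w(p,*c,.012))
bx=[px2w(p,*q,.012) for q in cv2.boxPoints(r)]; print(np.round(bx,4).tolist())
print('edge lens',[round(np.linalg.norm(bx[i]-bx[i-1])*1000,1) for i in range(4)])
# rod center per row
c=p['color'].astype(int); g=c.sum(2)
for v in (10,40,70,100,130):
    print(v,[int(x) for x in g[v,268:296]])
print('tin',px2w(p,495,110,.11), px2w(p,445,140,0.0))
E
```

```text
((278.5, 165.0), (28.0, 23.0), 90.0) [278.44677661 165.35682159] [267 151  24  29 667]
handle c [ 0.50368599 -0.32188664  0.012     ]
[[0.5192, -0.3022, 0.012], [0.526, -0.3319, 0.012], [0.4887, -0.3422, 0.012], [0.4816, -0.3115, 0.012]]
edge lens [np.float64(38.7), np.float64(30.5), np.float64(38.8), np.float64(31.5)]
10 [378, 384, 381, 379, 369, 346, 313, 302, 342, 396, 446, 445, 411, 373, 336, 282, 236, 223, 249, 300, 362, 373, 377, 376, 373, 382, 379, 378]
40 [374, 375, 379, 376, 365, 339, 316, 307, 341, 398, 440, 438, 399, 363, 318, 268, 226, 217, 237, 283, 342, 363, 365, 359, 365, 358, 360, 363]
70 [388, 387, 394, 390, 381, 352, 318, 309, 344, 397, 427, 427, 389, 348, 313, 251, 230, 247, 302, 364, 380, 375, 386, 380, 376, 378, 379, 379]
100 [383, 380, 388, 380, 368, 341, 309, 311, 348, 390, 416, 407, 376, 346, 291, 241, 220, 255, 314, 369, 384, 378, 381, 384, 381, 380, 382, 383]
130 [371, 379, 380, 377, 366, 342, 320, 310, 355, 384, 406, 400, 370, 331, 280, 232, 239, 292, 354, 378, 376, 379, 376, 377, 372, 374, 372, 377]
tin [ 0.62119026 -0.48878985  0.11      ] [ 0.58576648 -0.5338504   0.        ]
```

Run:
```python
from h import *
import pickle; p=pickle.load(open('w2.pkl','rb'))
a=px2w(p,278.6,10,.006);b=px2w(p,278.2,130,.006);h=px2w(p,278.45,165.4,.012)
print(a,b,h,np.degrees(np.arctan2(*(a-b)[1::-1])),np.degrees(np.arctan2(*(a-h)[1::-1])))
yaw=np.degrees(np.arctan2(*(a-b)[1::-1]))
s=plan([h[0],h[1],.09],yaw); s=plan([h[0],h[1],.024],yaw,start=s)
```

```text
[ 0.68073839 -0.27631623  0.006     ] [ 0.54845573 -0.3103673   0.006     ] [ 0.50362914 -0.32190598  0.012     ] 14.435203504676553 14.435145593920398
rows 4 x [-2.0, 8.0, 40.3, -0.0001, -0.0001, -0.0056]
rows 2 x [0.0, -0.0, 33.0, 0.0, 0.0, 0.0]
```

>>> servo_tool(
  motion=[
    [[-2,8,40,0,0,-0.0056],[-2,8,40,0,0,-0.0056],[-2,8,40,0,0,-0.0056],[-2,8,40,0,0,-0.0056],[0,0,0,0,0,0]],
  ],
  gripper=46,
  newtons=40,
)

```text
time: 4.55
ee_pos: [0.5013, -0.3205, 0.0857]
tcp_rot: [-179.6, 0.3, 14.5]
wrist_force: [-0.1, 0.1, -0.4]
opening: 0.0461
```

Run:
```python
from h import *
st(); p=snap('wrist','w3')
import pickle; pickle.dump(p,open('w3.pkl','wb'))
```

```text
t 4.55 pos [ 501.3 -320.5   85.7] rpy [-179.63    0.33   14.46] F [-0.1  0.1 -0.4] op 46.1 q [-32.6  11.5  -0.8  78.2   0.  132.9]
```

View pics/w3.png

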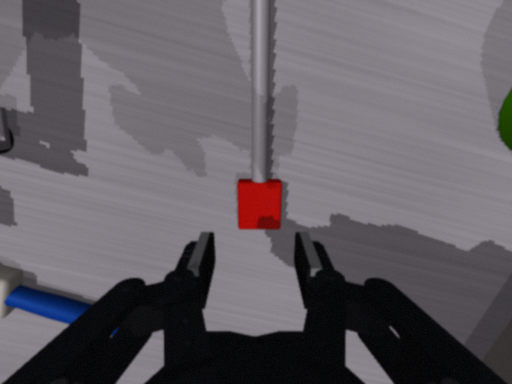

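Run:
```python
from h import *
import pickle; p=pickle.load(open('w3.pkl','rb'))
r,c,s=redfit(p); print(r,c,s); st()
h=px2w(p,*c,.012)
g=p['color'].astype(int).sum(2)
for v in (20,80,140): print(v,g[v,245:278].tolist())
print(h)
a=px2w(p,261.3,20,.006);b=px2w(p,260.6,140,.006)
print(np.degrees(np.arctan2(*(a-b)[1::-1])))
T=(pose()[1].inv().apply(h-pose()[0]))*1000; print('handle in tool',T)
plan([h[0],h[1],.022],14.5,N=3)
```

```text
((258.5, 205.0), (46.0, 43.0), 90.0) [257.37182448 202.60161663] [ 237  182   44   47 1732]
t 4.6 pos [ 502.4 -321.1   89.4] rpy [-1.7979e+02  1.7000e-01  1.4420e+01] F [0.7 0.3 1.1] op 46.2 q [-32.6  11.4  -0.5  78.3   0.  133. ]
20 [408, 404, 397, 378, 349, 324, 306, 312, 341, 360, 389, 427, 459, 488, 491, 453, 424, 407, 382, 363, 337, 310, 279, 242, 215, 224, 237, 245, 264, 312, 371, 380, 387]
80 [350, 351, 358, 371, 375, 364, 334, 315, 337, 366, 393, 415, 441, 457, 451, 428, 401, 388, 369, 348, 312, 282, 240, 218, 218, 241, 246, 283, 344, 386, 396, 400, 394]
140 [352, 349, 348, 346, 352, 341, 324, 304, 318, 330, 345, 356, 368, 369, 364, 360, 337, 314, 296, 268, 234, 202, 185, 181, 187, 191, 200, 222, 283, 326, 348, 343, 347]
[ 0.5064372  -0.32060646  0.012     ]
14.487751936884194
handle in tool [ 4.25595472  0.8354954  77.34375238]
rows 3 x [1.4, 0.2, 22.4, -0.0012, 0.001, -0.0004]
```

>>> servo_tool(
  motion=[
    [[0.5,1,22,0,0,0],[0.5,1,22,0,0,0],[0.5,0,22,0,0,0],[0,0,0,0,0,0],[0,0,0,0,0,0]],
  ],
)

```text
time: 5.1
ee_pos: [0.5059, -0.3244, 0.0279]
tcp_rot: [179.9, -0.1, 14.4]
wrist_force: [-0.0, 0.3, 0.9]
opening: 0.0457
```

>>> servo_tool(
  motion=[
    [[0,0,4,0,0,0],[0,0,0,0,0,0],[0,0,0,0,0,0]],
  ],
)

```text
time: 5.4
ee_pos: [0.5049, -0.3248, 0.0222]
tcp_rot: [180.0, -0.0, 14.3]
wrist_force: [-0.6, 0.3, 0.0]
opening: 0.0459
```

Run:
```python
from h import *
st(); p=snap('wrist','w4')
```

```text
t 5.4 pos [ 504.9 -324.8   22.2] rpy [ 1.7995e+02 -4.0000e-02  1.4280e+01] F [-0.6  0.3  0. ] op 45.9 q [-32.8  13.5  -5.7  70.8   0.  133. ]
```

View pics/w4.png

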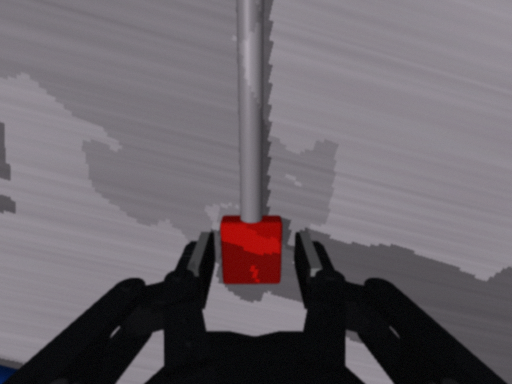

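>>> servo_tool(
  motion=[
    [[0,-1,2.5,0,0,0],[0,0,2,0,0,0],[0,0,0,0,0,0]],
  ],
)

```text
time: 5.75
ee_pos: [0.5043, -0.3236, 0.0167]
tcp_rot: [-180.0, 0.0, 14.3]
wrist_force: [0.1, 0.1, -0.7]
opening: 0.046
```

>>> servo_tool(
  motion=[
    [[0,0,0,0,0,0],[0,0,0,0,0,0],[0,0,0,0,0,0],[0,0,0,0,0,0]],
  ],
  gripper=20,
  newtons=80,
)

```text
time: 6.15
ee_pos: [0.5051, -0.324, 0.0187]
tcp_rot: [179.9, -0.1, 14.3]
wrist_force: [-1.9, 1.9, 12.1]
opening: 0.0318
```

Run:
```python
from h import *
st()
```

```text
t 6.15 pos [ 505.1 -324.    18.7] rpy [ 1.7991e+02 -1.1000e-01  1.4280e+01] F [-1.9  1.9 12.1] op 31.8 q [-32.7  13.5  -6.   70.3   0.  133. ]
```

Run:
```python
from fit import *
v=[0.5787,0.0521,0.1093]; R,t=bedT(v)
P=R@np.array([-.125,-.336,0])+t; print(P)
p0,R0=pose(); s=(p0+[0,0,.125],R0); s=plan([P[0],P[1],.15],96.26,start=s)
```

```text
[ 0.49109763 -0.2955303   0.        ]
rows 10 x [1.5, -3.1, -0.6, 0.0003, -0.0, -0.1431]
```

>>> servo_tool(
  motion=[
    [[0,0,-15,0,0,0],[0,0,-25,0,0,0],[0,0,-40,0,0,0],[0,0,-45,0,0,0],[0,0,0,0,0,0]],
  ],
  newtons=110,
)

```text
time: 6.65
ee_pos: [0.5062, -0.3249, 0.1489]
tcp_rot: [179.6, -0.4, 14.3]
wrist_force: [-0.2, -0.3, -2.3]
opening: 0.0311
```

>>> servo_tool(
  motion=[
    [[1.5,-3,-0.5,0,0,-0.07],[1.5,-3,-0.5,0,0,-0.143],[1.5,-3,-0.5,0,0,-0.143],[1.5,-3,-0.5,0,0,-0.143],[1.5,-3,-0.5,0,0,-0.143]],
  ],
)

```text
time: 7.15
ee_pos: [0.5038, -0.3069, 0.1436]
tcp_rot: [-179.9, 0.0, 51.4]
wrist_force: [0.5, -0.2, -1.7]
opening: 0.0311
```

>>> servo_tool(
  motion=[
    [[1.5,-3,-0.5,0,0,-0.143],[1.5,-3,-0.5,0,0,-0.143],[1.5,-3,-0.5,0,0,-0.143],[1.5,-3,-0.5,0,0,-0.143],[1.5,-3,-0.5,0,0,-0.143]],
  ],
)

```text
time: 7.65
ee_pos: [0.4929, -0.2945, 0.1462]
tcp_rot: [-179.9, -0.0, 92.4]
wrist_force: [-0.1, -0.6, -0.9]
opening: 0.0312
```

>>> servo_tool(
  motion=[
    [[0,0,0,0,0,-0.073],[0,0,0,0,0,0],[0,0,0,0,0,0],[0,0,0,0,0,0]],
  ],
)

```text
time: 8.05
ee_pos: [0.4933, -0.2947, 0.1466]
tcp_rot: [-180.0, -0.0, 96.1]
wrist_force: [0.1, 0.3, -2.2]
opening: 0.0307
```

Run:
```python
from fit import *
import pickle
st(); p=snap('wrist','w5'); pickle.dump(p,open('w5.pkl','wb')); snap('scene','s5'); snap('top','t5')
a=cv2.imread('pics/s5.png')[130:310,180:380]; cv2.imwrite('pics/s5c.png',cv2.resize(a,None,fx=3,fy=3,interpolation=cv2.INTER_CUBIC))
v=[0.5787,0.0521,0.1093];overlay(p,v,'ov5.png')
```

```text
t 8.05 pos [ 493.3 -294.7  146.6] rpy [-1.7998e+02 -1.0000e-02  9.6100e+01] F [ 0.1  0.3 -2.2] op 30.7 q [-30.9   7.5   1.4  83.9  -0.   53. ]
```

View pics/ov5.png

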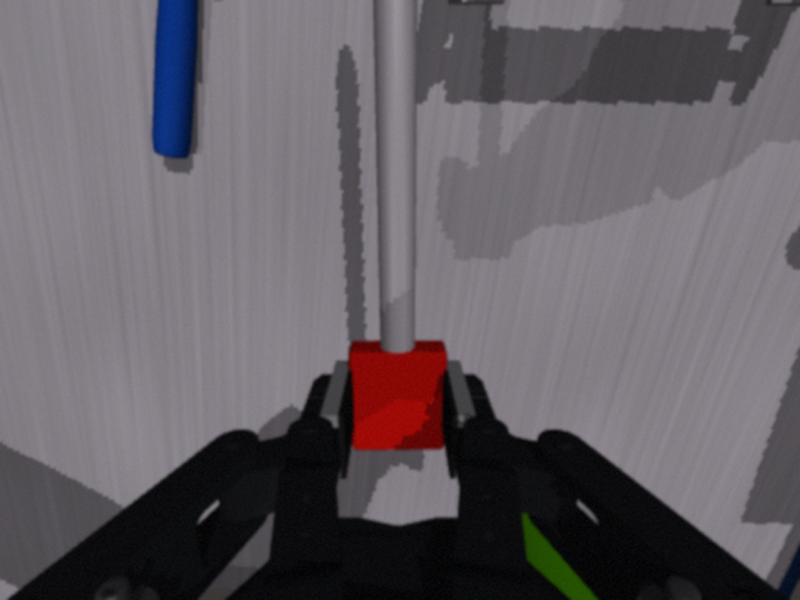

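View pics/s5c.png

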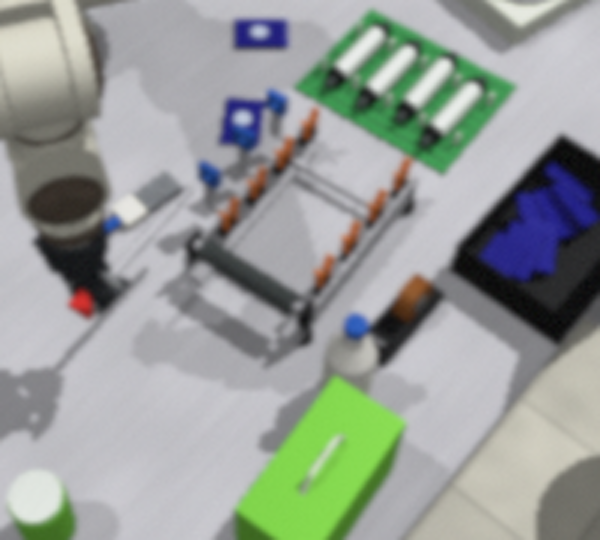

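```bash
cat >> fit.py <<'E'
V=[0.5787,0.0521,0.1093]
def bw(x,y,z,v=None):
    R,t=bedT(v or V); return R@np.array([x,y,z])+t
def wb(P,v=None):
    R,t=bedT(v or V); return R.T@(np.array(P)-t)
E
python3 - <<'E'
from fit import *
print(wb(pose()[0]))
plan(bw(-.125,-.325,.124),96.26,N=2)
E
```

```text
[-0.12271094 -0.33544313  0.14666541]
rows 2 x [5.2, -1.1, 11.3, -0.0001, -0.0001, -0.0008]
```

>>> servo_tool(
  motion=[
    [[5,-1,11.5,0,0,-0.001],[5,-1,11.5,0,0,0],[0,0,0,0,0,0],[0,0,0,0,0,0]],
  ],
)

```text
time: 8.6
ee_pos: [0.4901, -0.2849, 0.1236]
tcp_rot: [-180.0, -0.0, 96.3]
wrist_force: [-0.2, -0.3, -1.1]
opening: 0.031
```

Run:
```python
from fit import *
import pickle
st(); print(wb(pose()[0]))
for c in('scene','top'):
    p=snap(c,c+'6'); pickle.dump(p,open(c+'6.pkl','wb'))
    e=w2px(p,bw(-.125,-.086,.112)); n=w2px(p,bw(-.125,-.101,.112)); print(c,'eye1 px',e,'nose exp',n)
    a=cv2.cvtColor(p['color'],cv2.COLOR_RGB2BGR); x0,y0=int(e[0])-40,int(e[1])-30
    im=cv2.resize(a[y0:y0+60,x0:x0+80],None,fx=10,fy=10,interpolation=cv2.INTER_CUBIC)
    for q,col in((e,(0,255,255)),(n,(255,0,255))): cv2.circle(im,(int((q[0]-x0+.5)*10),int((q[1]-y0+.5)*10)),4,col,1)
    cv2.imwrite(f'pics/{c}6c.png',im); print(x0,y0)
```

```text
t 8.6 pos [ 490.1 -284.9  123.6] rpy [-1.7997e+02 -2.0000e-02  9.6270e+01] F [-0.2 -0.3 -1.1] op 31.0 q [-30.2   6.7  -2.1  81.3  -0.   53.6]
[-0.12485084 -0.32529308  0.12359488]
scene eye1 px [249.50620015 189.00644018] nose exp [247.31434875 191.40391185]
209 159
top eye1 px [260.12092154 217.67486771] nose exp [264.91893986 217.02960377]
220 187
```

View pics/scene6c.png

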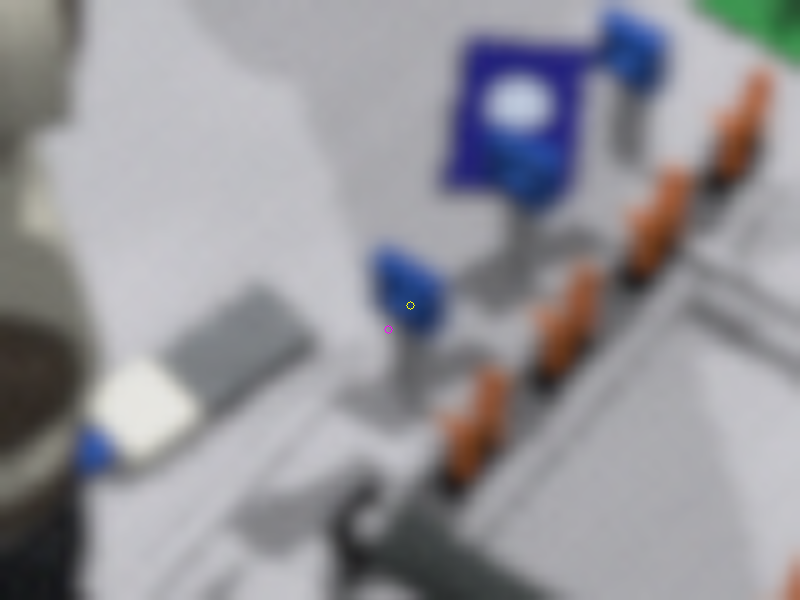

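View pics/top6c.png

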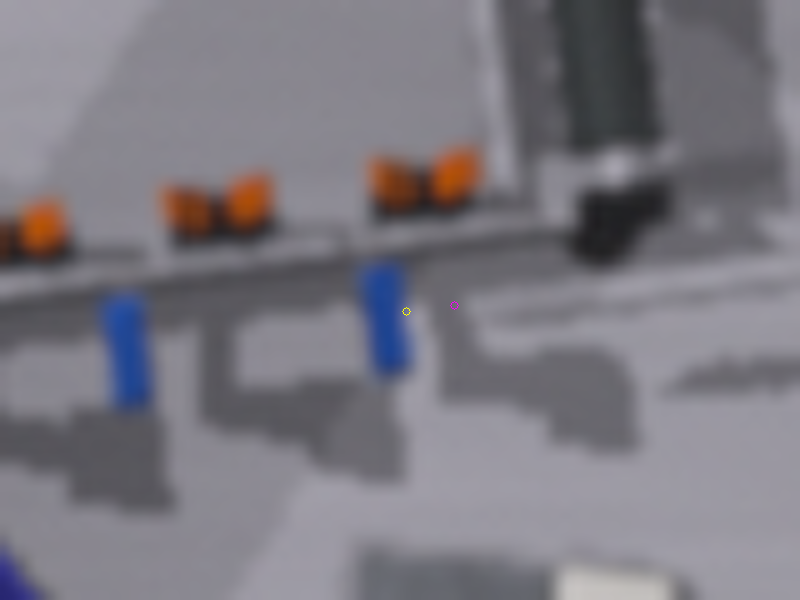

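Run:
```python
from fit import *
import pickle
for c,(x0,y0) in (('scene',(205,180)),('top',(255,200))):
    p=pickle.load(open(c+'6.pkl','rb'))
    a=cv2.cvtColor(p['color'],cv2.COLOR_RGB2BGR)[y0:y0+45,x0:x0+60]
    a=cv2.normalize(a,None,0,255,cv2.NORM_MINMAX)
    im=cv2.resize(a,None,fx=13,fy=13,interpolation=cv2.INTER_CUBIC)
    for y in (-.30,-.25,-.2,-.15,-.101):
        q=w2px(p,bw(-.125,y,.112)); cv2.circle(im,(int((q[0]-x0+.5)*13),int((q[1]-y0+.5)*13)),4,(255,0,255),1)
    cv2.imwrite(f'pics/{c}6d.png',im)
```

```text
(no output)
```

View pics/scene6d.png

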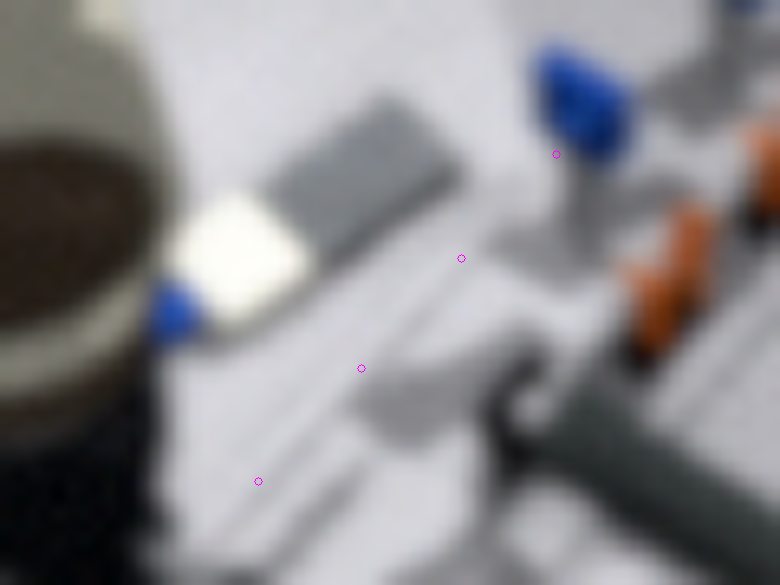

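View pics/top6d.png

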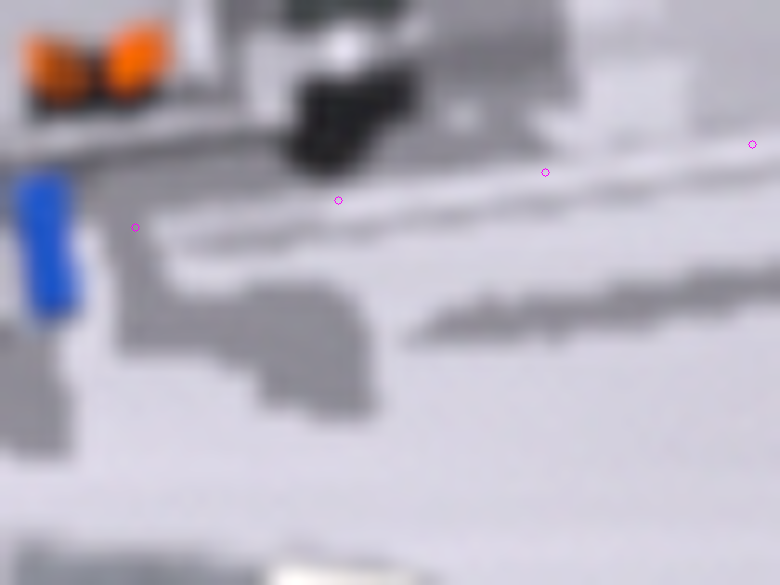

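>>> servo_tool(
  motion=[
    [[5,0,0,0,0,0],[5,0,0,0,0,0],[4,0,0,0,0,0],[0,0,0,0,0,0]],
  ],
)

```text
time: 9.1
ee_pos: [0.4888, -0.2705, 0.124]
tcp_rot: [180.0, 0.0, 96.3]
wrist_force: [-0.3, 0.3, -1.3]
opening: 0.031
```

>>> servo_tool(
  motion=[
    [[3,0,0,0,0,0],[3,0,0,0,0,0],[0,0,0,0,0,0]],
  ],
)

```text
time: 9.4
ee_pos: [0.488, -0.2648, 0.1238]
tcp_rot: [-180.0, -0.0, 96.3]
wrist_force: [-1.4, 0.1, -1.2]
opening: 0.0309
```

Run:
```python
from fit import *
import pickle
st(); print(wb(pose()[0]))
for c,(x0,y0) in (('scene',(215,165)),('top',(245,195))):
    p=snap(c)
    a=cv2.cvtColor(p['color'],cv2.COLOR_RGB2BGR)[y0:y0+40,x0:x0+50]
    a=cv2.normalize(a,None,0,255,cv2.NORM_MINMAX)
    cv2.imwrite(f'pics/{c}7.png',cv2.resize(a,None,fx=11,fy=11,interpolation=cv2.INTER_CUBIC))
a=cv2.imread('pics/scene7.png');b=cv2.imread('pics/top7.png');cv2.imwrite('pics/c7.png',cv2.resize(np.hstack([a,b]),(800,320)))
```

```text
t 9.4 pos [ 488.  -264.8  123.8] rpy [-1.800e+02 -1.000e-02  9.628e+01] F [-1.4  0.1 -1.2] op 30.9 q [-28.5   5.1  -3.8  81.1   0.   55.2]
[-0.12467837 -0.30512806  0.12380748]
```

View pics/c7.png

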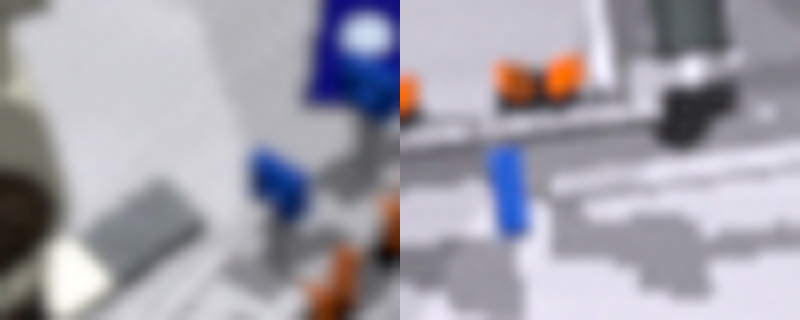

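>>> servo_tool(
  motion=[
    [[4,0,0,0,0,0],[4,0,0,0,0,0],[0,0,0,0,0,0]],
  ],
)

```text
time: 9.8
ee_pos: [0.4871, -0.2567, 0.1238]
tcp_rot: [-180.0, -0.0, 96.3]
wrist_force: [-1.0, -0.1, -0.9]
opening: 0.0303
```

>>> servo_tool(
  motion=[
    [[4,0,0,0,0,0],[4,0,0,0,0,0],[0,0,0,0,0,0]],
  ],
)

```text
time: 10.1
ee_pos: [0.4863, -0.2487, 0.1239]
tcp_rot: [180.0, -0.0, 96.3]
wrist_force: [1.6, 0.3, -1.4]
opening: 0.0309
```

Run:
```python
from fit import *
import pickle
st(); print(wb(pose()[0]), bedT(V)[0].T@bot.get_obs()['wrist_force'])
for c,(x0,y0) in (('scene',(215,165)),('top',(245,195))):
    p=snap(c)
    a=cv2.cvtColor(p['color'],cv2.COLOR_RGB2BGR)[y0:y0+40,x0:x0+50]
    a=cv2.normalize(a,None,0,255,cv2.NORM_MINMAX)
    cv2.imwrite(f'pics/{c}8.png',cv2.resize(a,None,fx=11,fy=11,interpolation=cv2.INTER_CUBIC))
a=cv2.imread('pics/scene8.png');b=cv2.imread('pics/top8.png');cv2.imwrite('pics/c8.png',cv2.resize(np.hstack([a,b]),(800,320)))
```

```text
t 10.1 pos [ 486.3 -248.7  123.9] rpy [ 1.800e+02 -1.000e-02  9.629e+01] F [ 1.6  0.3 -1.4] op 30.9 q [-27.1   3.8  -5.1  81.1   0.   56.6]
[-0.12466697 -0.2889609   0.12385095] [ 1.59835515  0.08855911 -1.44653132]
```

View pics/c8.png

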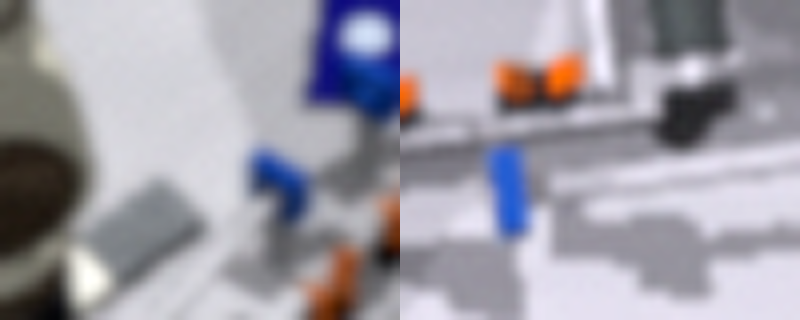

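>>> servo_tool(
  motion=[
    [[10,0,0,0,0,0],[10,0,0,0,0,0],[10,0,0,0,0,0],[10,0,0,0,0,0],[0,0,0,0,0,0]],
  ],
)

```text
time: 10.7
ee_pos: [0.4819, -0.2081, 0.124]
tcp_rot: [180.0, -0.0, 96.3]
wrist_force: [0.7, -0.5, -1.3]
opening: 0.031
```

>>> servo_tool(
  motion=[
    [[6,0,0,0,0,0],[6,0,0,0,0,0],[0,0,0,0,0,0]],
  ],
)

```text
time: 11.0
ee_pos: [0.4806, -0.197, 0.1238]
tcp_rot: [-180.0, -0.0, 96.3]
wrist_force: [0.7, -0.5, -1.7]
opening: 0.0309
```

Run:
```python
from fit import *
import pickle
st(); print(wb(pose()[0]), bedT(V)[0].T@bot.get_obs()['wrist_force'])
p=snap('wrist','w9'); pickle.dump(p,open('w9.pkl','wb'))
v,e=fitbed([p],V,use=(0,)) ; print(v,e)
overlay(p,V,'ov9.png',(80,0,400,240))
```

```text
t 11.0 pos [ 480.6 -197.   123.8] rpy [-1.800e+02 -1.000e-02  9.629e+01] F [ 0.7 -0.5 -1.7] op 30.9 q [-22.3   0.2  -8.9  81.    0.   61.4]
[-0.12471065 -0.23691621  0.12383229] [ 0.63299296 -0.53244042 -1.66731751]
[0.5787 0.0521 0.1093] 0.0
```

View pics/ov9.png

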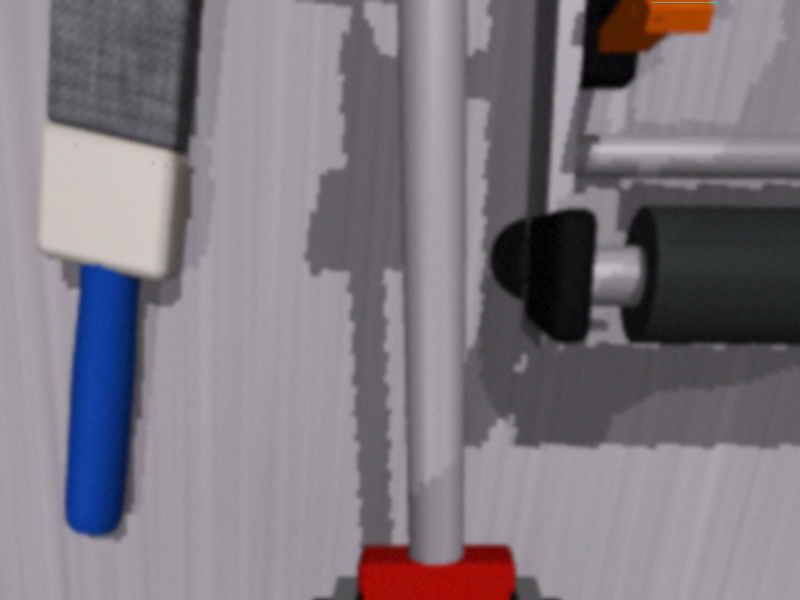

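>>> servo_tool(
  motion=[
    [[4,0,0,0,0,0.008],[5,0,0,0,0,0],[5,0,0,0,0,0],[0,0,0,0,0,0]],
  ],
)

```text
time: 11.45
ee_pos: [0.4792, -0.183, 0.1238]
tcp_rot: [180.0, -0.0, 95.8]
wrist_force: [-0.4, -0.8, -1.2]
opening: 0.0313
```

>>> servo_tool(
  motion=[
    [[4,0,0,0,0,0],[4,0,0,0,0,0],[4,0,0,0,0,0],[0,0,0,0,0,0]],
  ],
)

```text
time: 11.85
ee_pos: [0.4779, -0.1711, 0.1238]
tcp_rot: [-180.0, -0.0, 95.8]
wrist_force: [-0.9, 0.1, -1.4]
opening: 0.031
```

>>> servo_tool(
  motion=[
    [[4,0,0,0,0,0],[4,0,0,0,0,0],[4,0,0,0,0,0],[0,0,0,0,0,0]],
  ],
)

```text
time: 12.25
ee_pos: [0.4767, -0.1592, 0.1238]
tcp_rot: [180.0, -0.0, 95.8]
wrist_force: [-1.1, 1.2, -1.6]
opening: 0.0311
```

Run:
```python
from fit import *
import pickle
st(); print(wb(pose()[0]), bedT(V)[0].T@bot.get_obs()['wrist_force'],bot.get_obs()['torque'])
```

```text
t 12.25 pos [ 476.7 -159.2  123.8] rpy [ 1.800e+02 -2.000e-02  9.584e+01] F [-1.1  1.2 -1.6] op 31.1 q [-18.5  -2.1 -11.1  81.    0.   65.7]
[-0.12441694 -0.19887471  0.12382815] [-0.94968302  1.33524651 -1.63249381] [0.12124156 0.22705688 0.12926772]
```

>>> servo_tool(
  motion=[
    [[10,0,0,0,0,0],[10,0,0,0,0,0],[10,0,0,0,0,0],[8,0,0,0,0,0],[0,0,0,0,0,0]],
  ],
)

```text
time: 12.75
ee_pos: [0.4728, -0.1206, 0.1238]
tcp_rot: [180.0, -0.0, 95.9]
wrist_force: [-1.7, 0.7, -0.2]
opening: 0.0312
```

Run:
```python
from fit import *
import pickle
st(); print(wb(pose()[0]), bedT(V)[0].T@bot.get_obs()['wrist_force'],bot.get_obs()['torque'])
p=snap('wrist','w10'); pickle.dump(p,open('w10.pkl','wb'))
overlay(p,V,'ov10.png',(80,0,400,240))
```

```text
t 12.75 pos [ 472.8 -120.6  123.8] rpy [ 1.800e+02 -4.000e-02  9.589e+01] F [-1.7  0.7 -0.2] op 31.2 q [-14.3  -4.1 -13.   81.1   0.   69.8]
[-0.12414721 -0.16011134  0.12383717] [-1.5757135   0.85325971 -0.17470174] [0.1863454  0.41979658 0.16174207]
```

View pics/ov10.png

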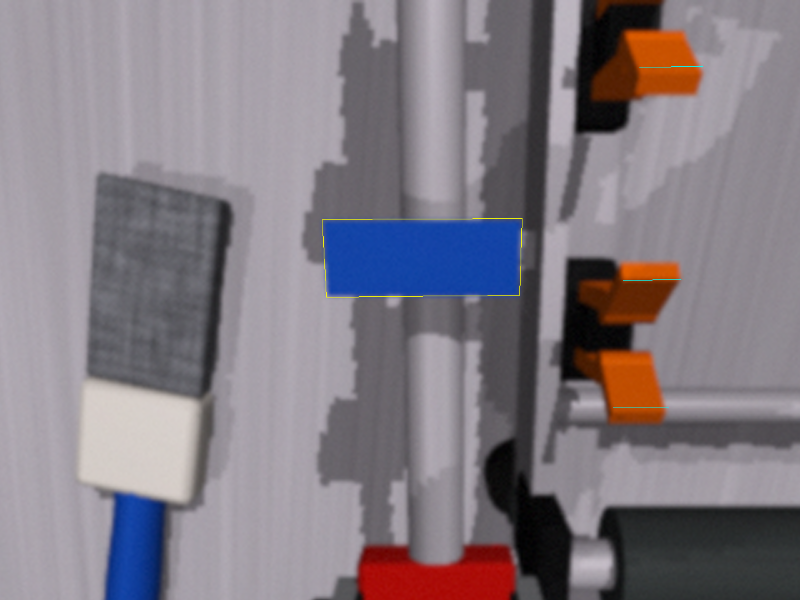

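>>> servo_tool(
  motion=[
    [[4,-0.8,0,0,0,0],[4,0,0,0,0,0],[4,0,0,0,0,0],[4,0,0,0,0,0],[0,0,0,0,0,0]],
  ],
)

```text
time: 13.3
ee_pos: [0.4705, -0.1057, 0.1238]
tcp_rot: [180.0, -0.0, 95.8]
wrist_force: [-1.3, 0.5, -1.4]
opening: 0.0306
```

>>> servo_tool(
  motion=[
    [[5,0,0,0,0,0],[5,0,0,0,0,0],[5,0,0,0,0,0],[0,0,0,0,0,0]],
  ],
)

```text
time: 13.7
ee_pos: [0.4689, -0.0905, 0.1238]
tcp_rot: [180.0, -0.0, 95.8]
wrist_force: [0.1, -0.4, -1.6]
opening: 0.0308
```

Run:
```python
from fit import *
import pickle
st(); print(wb(pose()[0]), bedT(V)[0].T@bot.get_obs()['wrist_force'],bot.get_obs()['torque'])
p=snap('wrist','w11'); pickle.dump(p,open('w11.pkl','wb'))
overlay(p,V,'ov11.png',(80,0,400,240))
```

```text
t 13.7 pos [468.9 -90.5 123.8] rpy [ 1.800e+02 -1.000e-02  9.585e+01] F [ 0.1 -0.4 -1.6] op 30.8 q [-10.9  -5.5 -14.4  81.2   0.   73.2]
[-0.12466351 -0.1298204   0.12380028] [ 0.03902427 -0.42828448 -1.58686636] [-0.00920911  0.01149592  0.03798325]
```

View pics/ov11.png

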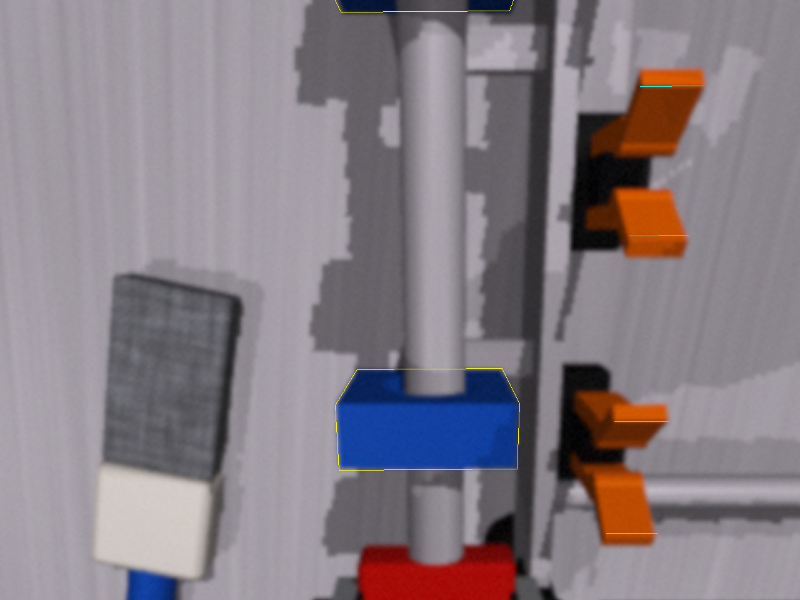

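>>> servo_tool(
  motion=[
    [[5,-1,0,0,0,0],[5,0,0,0,0,0],[5,0,0,0,0,0],[3,0,0,0,0,0],[0,0,0,0,0,0]],
  ],
)

```text
time: 14.25
ee_pos: [0.4661, -0.0729, 0.1238]
tcp_rot: [180.0, -0.0, 95.8]
wrist_force: [0.3, -0.0, -1.6]
opening: 0.0309
```

>>> servo_tool(
  motion=[
    [[1.5,0,0,0,0,0],[1.5,0,0,0,0,0],[0,0,0,0,0,0]],
  ],
)

```text
time: 14.55
ee_pos: [0.4659, -0.0703, 0.1238]
tcp_rot: [-180.0, -0.0, 95.8]
wrist_force: [0.3, 0.1, -1.8]
opening: 0.0312
```

Run:
```python
from fit import *
import pickle
st(); print(wb(pose()[0]), bedT(V)[0].T@bot.get_obs()['wrist_force'],bot.get_obs()['torque'])
p=snap('wrist','w12'); pickle.dump(p,open('w12.pkl','wb'))
overlay(p,V,'ov12.png',(80,0,400,240))
```

```text
t 14.55 pos [465.9 -70.3 123.8] rpy [-180.     -0.     95.81] F [ 0.3  0.1 -1.8] op 31.2 q [ -8.6  -6.4 -15.2  81.2   0.   75.6]
[-0.12551767 -0.10936501  0.12376267] [ 0.34961635  0.07958524 -1.79907415] [ 0.02704167  0.00207602 -0.05396108]
```

View pics/ov12.png

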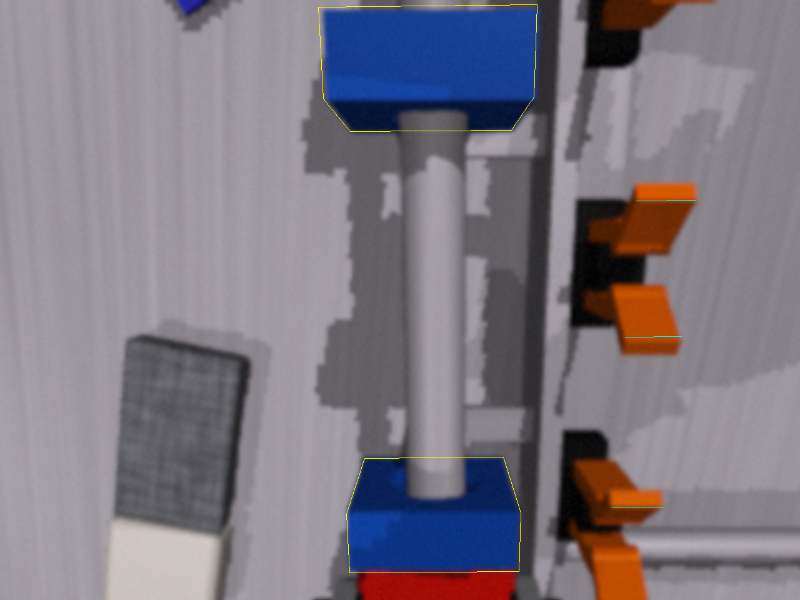

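Rod through eyes 1 and 2 (centre column, rows 100–560), handle nearly touching eye1. Push on to contact.

>>> servo_tool(
  motion=[
    [[1,0,0,0,0,0],[1,0,0,0,0,0],[0,0,0,0,0,0]],
  ],
)

```text
time: 14.9
ee_pos: [0.4657, -0.0683, 0.1238]
tcp_rot: [180.0, -0.0, 95.8]
wrist_force: [0.4, -0.0, -1.0]
opening: 0.0309
```

>>> servo_tool(
  motion=[
    [[1,0,0,0,0,0],[0,0,0,0,0,0]],
  ],
)

```text
time: 15.1
ee_pos: [0.4656, -0.0673, 0.1238]
tcp_rot: [-180.0, -0.0, 95.8]
wrist_force: [0.2, 0.3, -1.1]
opening: 0.0311
```

>>> servo_tool(
  motion=[
    [[1,0,0,0,0,0],[0,0,0,0,0,0]],
  ],
)

```text
time: 15.3
ee_pos: [0.4655, -0.0663, 0.1238]
tcp_rot: [-180.0, -0.0, 95.8]
wrist_force: [0.4, 1.3, -1.6]
opening: 0.0307
```

Run:
```python
from fit import *
import pickle
st(); print(wb(pose()[0]), bedT(V)[0].T@bot.get_obs()['wrist_force'],bot.get_obs()['torque'])
p=snap('wrist','w13'); overlay(p,V,'ov13.png',(150,130,350,280))
```

```text
t 15.3 pos [465.5 -66.3 123.8] rpy [-180.     -0.     95.81] F [ 0.4  1.3 -1.6] op 30.7 q [ -8.1  -6.6 -15.3  81.2   0.   76.1]
[-0.12549233 -0.10537319  0.12378542] [ 0.52972499  1.29782263 -1.6257958 ] [-0.03757002 -0.02380207  0.02094011]
```

View pics/ov13.png

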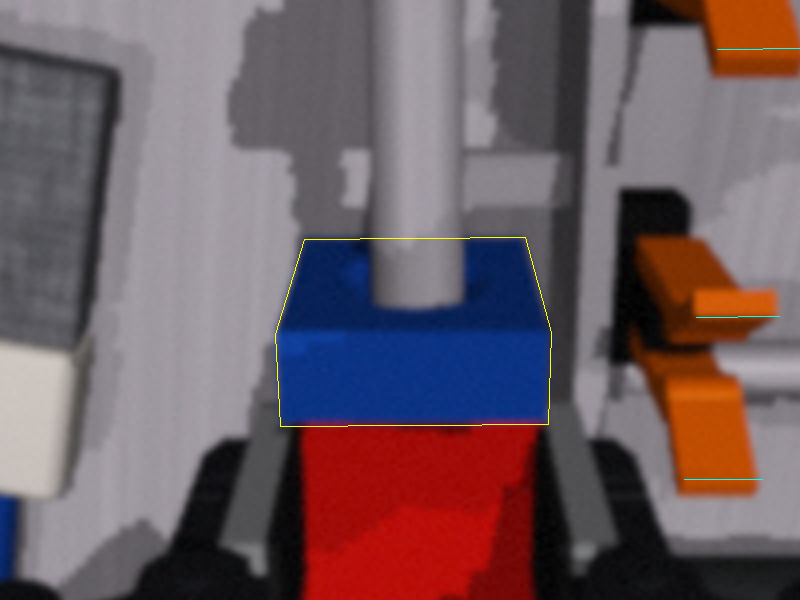

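>>> servo_tool(
  motion=[
    [[1,0,0,0,0,0],[0,0,0,0,0,0]],
  ],
)

```text
time: 15.55
ee_pos: [0.4654, -0.0655, 0.1238]
tcp_rot: [-180.0, 0.0, 95.8]
wrist_force: [-0.3, -1.7, -1.3]
opening: 0.0307
```

>>> servo_tool(
  motion=[
    [[1,0,0,0,0,0],[0,0,0,0,0,0]],
  ],
)

```text
time: 15.75
ee_pos: [0.4654, -0.0654, 0.1238]
tcp_rot: [-180.0, 0.1, 95.8]
wrist_force: [0.1, -7.3, -1.7]
opening: 0.0308
```

>>> servo_tool(
  motion=[
    [[1,0,0,0,0,0],[0,0,0,0,0,0]],
  ],
)

```text
time: 15.95
ee_pos: [0.4653, -0.0653, 0.1238]
tcp_rot: [-180.0, 0.3, 95.7]
wrist_force: [-0.1, -13.6, -2.5]
opening: 0.031
```

>>> servo_tool(
  motion=[
    [[-2,0,0,0,0,0],[0,0,0,0,0,0],[0,0,0,0,0,0],[0,0,0,0,0,0]],
  ],
  gripper=48,
)

```text
time: 16.35
ee_pos: [0.4654, -0.0652, 0.1239]
tcp_rot: [180.0, -0.0, 95.8]
wrist_force: [0.3, -0.1, -0.3]
opening: 0.048
```

>>> servo_tool(
  motion=[
    [[0,0,-20,0,0,0],[0,0,-40,0,0,0],[0,0,-40,0,0,0],[0,0,-45,0,0,0],[0,0,0,0,0,0]],
  ],
)

```text
time: 16.85
ee_pos: [0.4667, -0.0654, 0.2748]
tcp_rot: [179.5, 0.1, 95.8]
wrist_force: [-0.9, 0.3, 0.3]
opening: 0.0482
```

Run:
```python
from fit import *
import pickle
st(); p=snap('wrist','w14'); pickle.dump(p,open('w14.pkl','wb')); overlay(p,V,'ov14.png')
v,e=fitbed([p],V,use=(0,1)); print(v,e)
plan([0.51,0.36,0.30],93)
```

```text
t 16.85 pos [466.7 -65.4 274.8] rpy [1.7953e+02 1.0000e-01 9.5820e+01] F [-0.9  0.3  0.3] op 48.2 q [-8.  -5.6  2.3 97.4  0.  76.2]
[0.57873355 0.05215559 0.10984044] 174.4375
rows 10 x [42.1, 7.7, -2.8, 0.0005, 0.0001, 0.0049]
```

View pics/ov14.png

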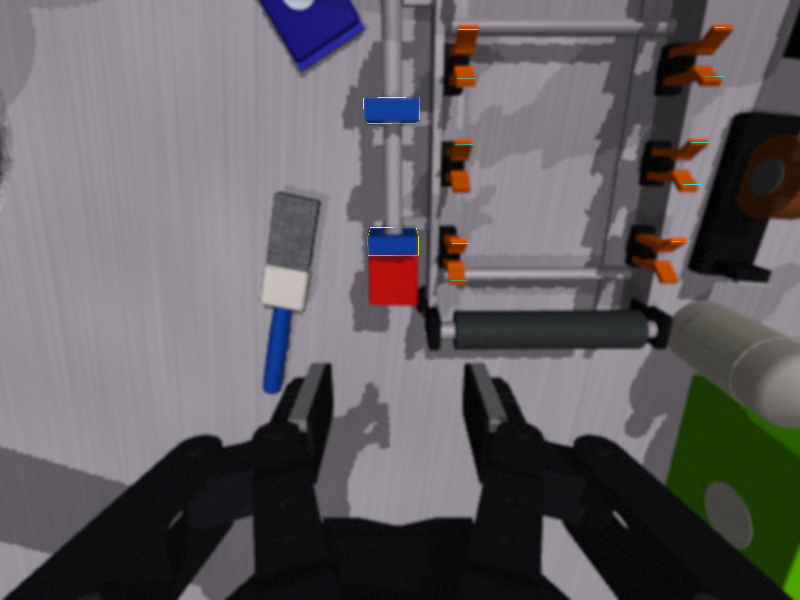

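>>> servo_tool(
  motion=[
    [[42,8,-3,0,0,0.005],[42,8,-3,0,0,0.005],[42,8,-3,0,0,0.005],[42,8,-3,0,0,0.005],[42,8,-3,0,0,0.005]],
  ],
)

```text
time: 17.4
ee_pos: [0.4856, 0.1492, 0.2829]
tcp_rot: [-179.9, 0.0, 94.4]
wrist_force: [0.5, 0.4, -0.2]
opening: 0.0478
```

>>> servo_tool(
  motion=[
    [[42,8,-3,0,0,0.005],[42,8,-3,0,0,0.005],[42,8,-3,0,0,0.005],[42,8,-3,0,0,0.005],[42,8,-3,0,0,0.005]],
  ],
)

```text
time: 17.9
ee_pos: [0.5116, 0.3614, 0.2977]
tcp_rot: [-179.9, 0.0, 93.0]
wrist_force: [1.2, 0.3, 0.3]
opening: 0.0481
```

>>> servo_tool(
  motion=[
    [[0,0,0,0,0,0],[0,0,0,0,0,0],[0,0,0,0,0,0]],
  ],
)

```text
time: 18.2
ee_pos: [0.5118, 0.3588, 0.2983]
tcp_rot: [-180.0, 0.0, 92.9]
wrist_force: [-0.1, -0.2, 0.3]
opening: 0.0481
```

Run:
```python
from fit import *
import pickle
st(); p=snap('wrist','w15'); pickle.dump(p,open('w15.pkl','wb'))
a=cv2.imread('pics/w15.png'); cv2.imwrite('pics/w15c.png',cv2.resize(a[50:290,110:430],None,fx=2.5,fy=2.5,interpolation=cv2.INTER_CUBIC))
```

```text
t 18.2 pos [511.8 358.8 298.3] rpy [-1.7996e+02  3.0000e-02  9.2930e+01] F [-0.1 -0.2  0.3] op 48.1 q [ 35.   17.6  30.2 102.6  -0.  122.1]
```

View pics/w15c.png

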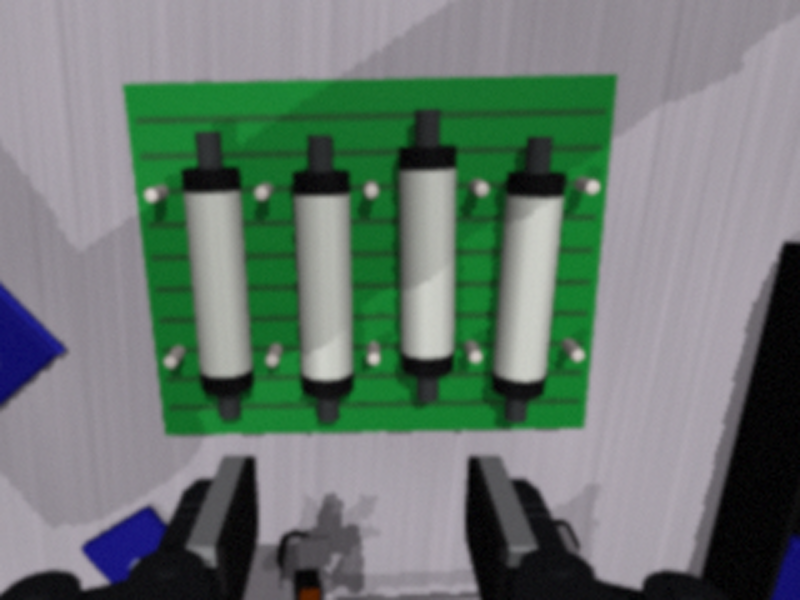

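```bash
cat >> h.py <<'E'
def rollers(p,lo=115,amin=400,z=0.022,box=None):
    c=p['color'].astype(int); m=((c.min(2)>lo)&(c[...,1]-c[...,2]>-6)).astype(np.uint8)
    m=cv2.morphologyEx(m,cv2.MORPH_OPEN,np.ones((7,7)))
    n,l,s,ce=cv2.connectedComponentsWithStats(m); out=[]
    for k in range(1,n):
        if s[k,4]<amin: continue
        pts=np.argwhere(l==k)[:,::-1].astype(np.float32)
        mu=pts.mean(0); w,vec=np.linalg.eigh(np.cov((pts-mu).T)); L=np.sqrt(w*12)
        if L[1]/L[0]<2.5: continue
        a=mu+vec[:,1]*L[1]/2;b=mu-vec[:,1]*L[1]/2
        A=px2w(p,*a,z);B=px2w(p,*b,z); 
        if A[1]<B[1]: A,B=B,A
        d=A-B; M=px2w(p,*mu,z); out.append((np.round((A+B)/2,4).tolist(),round(float(np.degrees(np.arctan2(d[1],d[0]))),2),round(float(np.linalg.norm(d))*1000,1),np.round(mu,1).tolist(),np.round(L,1).tolist()))
    return out
E
python3 - <<'E'
from h import *
import pickle; p=pickle.load(open('w15.pkl','rb'))
print(p['color'][170,283],p['color'][150,238],p['color'][60,150],p['color'][250,300])
for r in rollers(p): print(r)
E
```

```text
[201 204 196] [176 175 171] [166 160 170] [5 5 6]
([0.5527, 0.3573, 0.022], 93.3, 112.3, [281.70001220703125, 155.1999969482422], [18.2, 75.3])
([0.4289, 0.3399, 0.022], 93.34, 110.0, [197.39999389648438, 162.6999969482422], [18.9, 72.6])
([0.492, 0.3405, 0.022], 93.35, 110.5, [240.0, 164.39999389648438], [18.2, 72.4])
([0.6131, 0.3461, 0.022], 91.4, 109.3, [321.70001220703125, 164.8000030517578], [18.8, 72.0])
```

Run:
```python
from h import *
s=plan([.492,.3405,.09],93.35,step=40); s=plan([.492,.3405,.026],93.35,N=3,start=s)
```

```text
rows 6 x [-2.8, -3.5, 34.8, -0.0, 0.0, -0.0013]
rows 3 x [0.0, -0.0, 21.3, 0.0, 0.0, 0.0]
```

>>> servo_tool(
  motion=[
    [[-3,-3.5,40,0,0,-0.002],[-3,-3.5,40,0,0,-0.002],[-3,-3.5,40,0,0,-0.002],[-3,-3.5,40,0,0,-0.002],[-3,-3.5,30,0,0,0]],
  ],
  gripper=50,
)

```text
time: 18.75
ee_pos: [0.4946, 0.3416, 0.1068]
tcp_rot: [-180.0, 0.0, 93.3]
wrist_force: [0.8, 0.1, 0.0]
opening: 0.05
```

>>> servo_tool(
  motion=[
    [[-3,-3.5,8,0,0,0],[0,0,0,0,0,0],[0,0,0,0,0,0]],
  ],
)

```text
time: 19.05
ee_pos: [0.4929, 0.3405, 0.1031]
tcp_rot: [179.9, -0.1, 93.4]
wrist_force: [1.1, 0.5, 0.8]
opening: 0.05
```

Run:
```python
from h import *
st(); p=snap('wrist','w16')
for r in rollers(p,amin=1000): print(r)
```

```text
t 19.05 pos [492.9 340.5 103.1] rpy [ 1.7985e+02 -9.0000e-02  9.3370e+01] F [1.1 0.5 0.8] op 50.0 q [ 34.6  11.1   0.7  79.4  -0.  121.3]
([0.5535, 0.3603, 0.022], 94.88, 108.4, [332.70001220703125, 180.3000030517578], [35.8, 133.5])
([0.4276, 0.3444, 0.022], 91.62, 103.6, [170.1999969482422, 191.5], [39.3, 124.5])
([0.4918, 0.3406, 0.022], 93.08, 113.2, [251.6999969482422, 199.60000610351562], [36.3, 132.8])
([0.6143, 0.3445, 0.022], 90.88, 112.4, [406.1000061035156, 203.1999969482422], [36.0, 134.1])
```

View pics/w16.png

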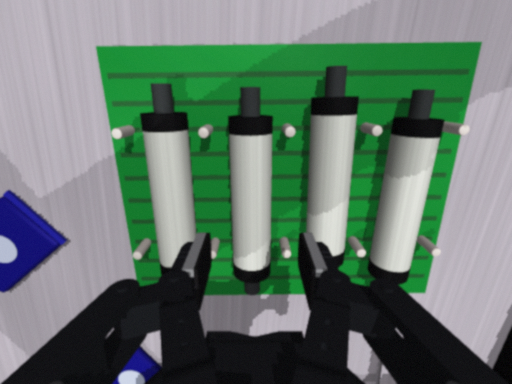

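>>> servo_tool(
  motion=[
    [[0,-1,26,0.001,0,0],[0,0,26,0,0,0],[0,0,20,0,0,0],[0,0,5,0,0,0],[0,0,0,0,0,0]],
  ],
)

```text
time: 19.6
ee_pos: [0.4914, 0.3406, 0.0245]
tcp_rot: [-180.0, -0.0, 93.4]
wrist_force: [-0.3, -0.0, 0.8]
opening: 0.0501
```

>>> servo_tool(
  motion=[
    [[0,0,0,0,0,0],[0,0,0,0,0,0],[0,0,0,0,0,0],[0,0,0,0,0,0],[0,0,0,0,0,0]],
  ],
  gripper=20,
  newtons=80,
)

```text
time: 20.1
ee_pos: [0.492, 0.341, 0.026]
tcp_rot: [179.9, -0.1, 93.4]
wrist_force: [-0.5, 0.3, 7.2]
opening: 0.0295
```

Run:
```python
from h import *
st()
```

```text
t 20.1 pos [492. 341.  26.] rpy [ 1.799e+02 -1.000e-01  9.340e+01] F [-0.5  0.3  7.2] op 29.5 q [ 34.7  13.   -5.7  71.1   0.  121.3]
```

Run:
```python
from fit import *
p,R=pose(); s=(p+[0,0,.17],R); P=bw(0,.099,.196); print(P)
s=plan(P,186.26,start=s)
```

```text
[0.56790083 0.15050924 0.196     ]
rows 12 x [-17.4, -7.8, -0.0, 0.0002, 0.0, -0.1351]
```

>>> servo_tool(
  motion=[
    [[0,0,-20,0,0,0],[0,0,-35,0,0,0],[0,0,-45,0,0,0],[0,0,-45,0,0,0],[0,0,-25,0,0,0]],
  ],
)

```text
time: 20.6
ee_pos: [0.4918, 0.3408, 0.1988]
tcp_rot: [179.8, -0.2, 93.4]
wrist_force: [0.4, 1.7, -2.7]
opening: 0.0295
```

>>> servo_tool(
  motion=[
    [[-17.4,-7.8,0,0,0,-0.135],[-17.4,-7.8,0,0,0,-0.135],[-17.4,-7.8,0,0,0,-0.135],[-17.4,-7.8,0,0,0,-0.135],[-17.4,-7.8,0,0,0,-0.135]],
  ],
)

```text
time: 21.1
ee_pos: [0.4824, 0.2465, 0.1946]
tcp_rot: [180.0, -0.0, 132.4]
wrist_force: [-0.4, 0.2, -1.8]
opening: 0.0295
```

>>> servo_tool(
  motion=[
    [[-17.4,-7.8,0,0,0,-0.135],[-17.4,-7.8,0,0,0,-0.135],[-17.4,-7.8,0,0,0,-0.135],[-17.4,-7.8,0,0,0,-0.135],[-17.4,-7.8,0,0,0,-0.135]],
  ],
)

```text
time: 21.6
ee_pos: [0.5345, 0.1682, 0.1947]
tcp_rot: [180.0, 0.0, 171.1]
wrist_force: [-0.4, 0.0, -1.5]
opening: 0.0297
```

>>> servo_tool(
  motion=[
    [[-17.4,-7.8,0,0,0,-0.135],[-17.4,-7.8,0,0,0,-0.135],[0,0,0,0,0,0],[0,0,0,0,0,0],[0,0,0,0,0,0]],
  ],
)

```text
time: 22.1
ee_pos: [0.5668, 0.1505, 0.1941]
tcp_rot: [180.0, -0.1, -173.9]
wrist_force: [0.6, -0.4, -2.4]
opening: 0.0299
```

Run:
```python
from fit import *
import pickle
st(); p=snap('wrist','w17'); pickle.dump(p,open('w17.pkl','wb')); overlay(p,V,'ov17.png')
print(wb(pose()[0])); plan(bw(0,.099,.140),186.26)
```

```text
t 22.1 pos [566.8 150.5 194.1] rpy [ 1.7999e+02 -5.0000e-02 -1.7388e+02] F [ 0.6 -0.4 -2.4] op 29.9 q [14.9  9.3  8.6 89.3  0.   8.7]
[-0.00113782  0.09922394  0.19408076]
rows 2 x [-0.6, -0.1, 27.0, 0.0001, -0.0004, -0.0009]
```

View pics/ov17.png

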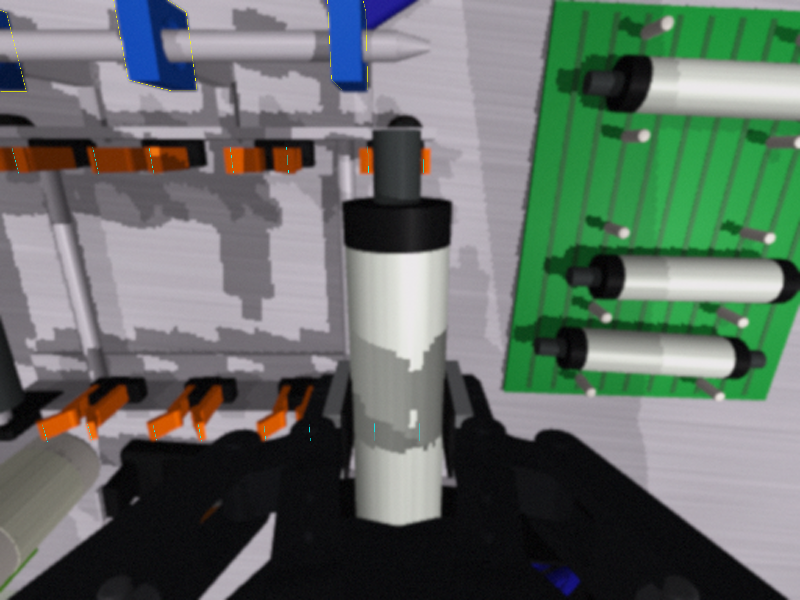

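>>> servo_tool(
  motion=[
    [[-0.5,0,27,0,0,-0.001],[-0.5,0,27,0,0,0],[0,0,15,0,0,0],[0,0,6,0,0,0],[0,0,0,0,0,0]],
  ],
  newtons=110,
)

```text
time: 22.65
ee_pos: [0.5677, 0.1504, 0.1186]
tcp_rot: [-180.0, -0.1, -173.7]
wrist_force: [0.1, -0.5, -1.2]
opening: 0.0288
```

>>> servo_tool(
  motion=[
    [[0,0,0,0,0,0],[0,0,0,0,0,0]],
  ],
)

```text
time: 22.85
ee_pos: [0.5687, 0.1505, 0.1201]
tcp_rot: [180.0, 0.1, -173.7]
wrist_force: [0.1, -0.3, -2.3]
opening: 0.0287
```

Run:
```python
from fit import *
import pickle
st(); p=snap('wrist','w18'); pickle.dump(p,open('w18.pkl','wb')); overlay(p,V,'ov18.png')
print(wb(pose()[0]))
```

```text
t 22.85 pos [568.7 150.5 120.1] rpy [ 1.7998e+02  5.0000e-02 -1.7373e+02] F [ 0.1 -0.3 -2.3] op 28.7 q [14.8  9.5  0.7 81.1  0.   8.5]
[0.00073843 0.09887631 0.11995508]
```

View pics/ov18.png

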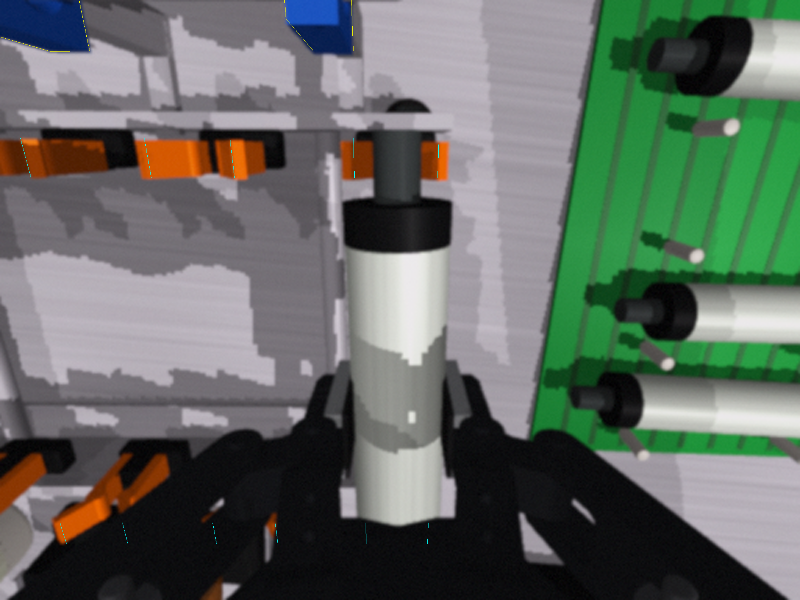

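>>> servo_tool(
  motion=[
    [[0,0,10,0,0,0],[0,0,8,0,0,0],[0,0,3,0,0,0],[0,0,0,0,0,0]],
  ],
)

```text
time: 23.3
ee_pos: [0.5681, 0.1499, 0.0975]
tcp_rot: [-180.0, -0.1, -173.7]
wrist_force: [0.3, -3.3, -0.2]
opening: 0.0287
```

>>> servo_tool(
  motion=[
    [[0,0,3,0,0,0],[0,0,3,0,0,0]],
  ],
)

```text
time: 23.5
ee_pos: [0.5693, 0.1502, 0.0943]
tcp_rot: [-180.0, 0.2, -173.8]
wrist_force: [-0.5, -2.6, 18.7]
opening: 0.0289
```

>>> servo_tool(
  motion=[
    [[0,0,3,0,0,0],[0,0,2,0,0,0]],
  ],
)

```text
time: 23.7
ee_pos: [0.5695, 0.1501, 0.0886]
tcp_rot: [-180.0, 0.2, -173.8]
wrist_force: [1.2, -2.9, 5.7]
opening: 0.0289
```

Run:
```python
from fit import *
st(); print(wb(pose()[0]),bot.get_obs()['torque'])
```

```text
t 23.7 pos [569.5 150.1  88.6] rpy [-179.98    0.19 -173.76] F [ 1.2 -2.9  5.7] op 28.9 q [14.8 10.  -2.2 77.6 -0.   8.5]
[0.00156268 0.0984378  0.08860991] [-0.6139149  -0.53973017 -0.16074682]
```

>>> servo_tool(
  motion=[
    [[0,0,2,0,0,0],[0,0,2,0,0,0]],
  ],
)

```text
time: 23.9
ee_pos: [0.5683, 0.1499, 0.0825]
tcp_rot: [-180.0, -0.0, -173.8]
wrist_force: [0.9, -2.9, -4.0]
opening: 0.0289
```

>>> servo_tool(
  motion=[
    [[0,0,1.5,0,0,0],[0,0,0,0,0,0]],
  ],
)

```text
time: 24.1
ee_pos: [0.5679, 0.1499, 0.0811]
tcp_rot: [-180.0, -0.1, -173.7]
wrist_force: [-0.8, -4.4, 2.8]
opening: 0.0288
```

>>> servo_tool(
  motion=[
    [[0,0,1,0,0,0],[0,0,0,0,0,0]],
  ],
)

```text
time: 24.3
ee_pos: [0.5679, 0.15, 0.081]
tcp_rot: [-180.0, -0.1, -173.7]
wrist_force: [-2.8, -5.1, 10.1]
opening: 0.0291
```

Run:
```python
from fit import *
st(); print(wb(pose()[0]),bot.get_obs()['torque'])
p=snap('wrist','w19');overlay(p,V,'ov19.png')
```

```text
t 24.3 pos [567.9 150.   81. ] rpy [-1.7997e+02 -5.0000e-02 -1.7374e+02] F [-2.8 -5.1 10.1] op 29.1 q [14.8 10.2 -2.9 77.  -0.   8.5]
[-3.45141824e-05  9.84489182e-02  8.10028442e-02] [-1.18618026  0.58162236 -0.16962621]
```

View pics/ov19.png

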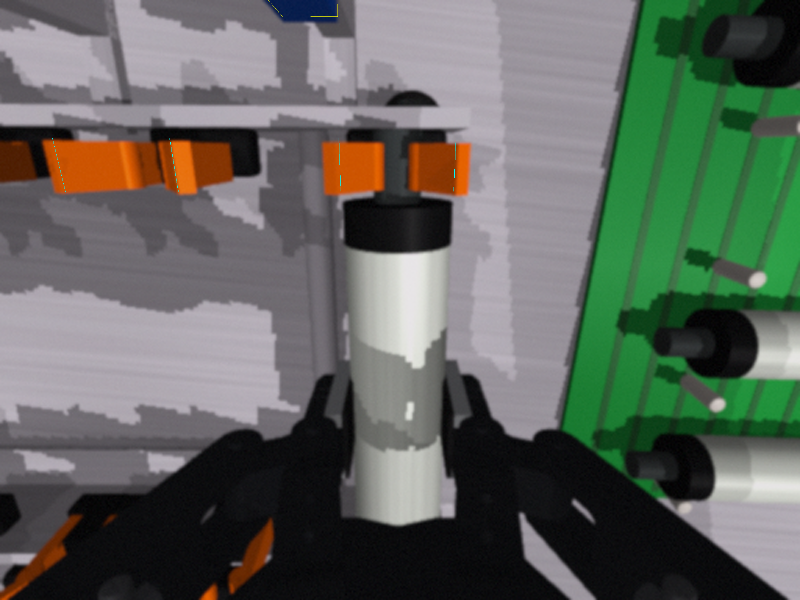

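>>> servo_tool(
  motion=[
    [[0,0,-1.3,0,0,0],[0,0,0,0,0,0],[0,0,0,0,0,0],[0,0,0,0,0,0],[0,0,0,0,0,0]],
  ],
  gripper=50,
)

```text
time: 24.85
ee_pos: [0.568, 0.1505, 0.0814]
tcp_rot: [180.0, -0.1, -173.7]
wrist_force: [0.6, -0.4, -0.0]
opening: 0.0499
```

>>> servo_tool(
  motion=[
    [[0,0,-15,0,0,0],[0,0,-30,0,0,0],[0,0,-45,0,0,0],[0,0,-45,0,0,0],[0,0,-45,0,0,0]],
  ],
)

```text
time: 25.35
ee_pos: [0.5678, 0.1503, 0.2646]
tcp_rot: [180.0, 0.0, -173.7]
wrist_force: [1.5, 0.2, 0.7]
opening: 0.0504
```

Run:
```python
from fit import *
st(); p=snap('wrist','w20'); overlay(p,V,'ov20.png')
for r in rollers(p,z=.0765): print(r, wb(r[0]))
for r in rollers(p): print(r)
plan([.5527,.357,.12],93.3)
```

```text
t 25.35 pos [567.8 150.3 264.6] rpy [ 1.7998e+02  1.0000e-02 -1.7372e+02] F [1.5 0.2 0.7] op 50.4 q [14.8 10.6 17.9 97.3  0.   8.5]
([0.4362, 0.319, 0.0765], 94.82, 94.9, [430.1000061035156, 63.20000076293945], [27.1, 91.6]) [-0.11253554  0.28085158  0.0765    ]
([0.5692, 0.1511, 0.0765], 6.64, 112.2, [254.3000030517578, 167.60000610351562], [27.5, 93.6]) [0.00135586 0.09944552 0.0765    ]
([0.5422, 0.3351, 0.0765], 95.89, 95.0, [415.1000061035156, 164.5], [21.1, 82.2]) [-0.00541184  0.28529277  0.0765    ]
([0.6038, 0.3403, 0.0765], 94.67, 94.9, [404.5, 213.60000610351562], [19.1, 77.0]) [0.0563878  0.28374225 0.0765    ]
([0.4274, 0.35, 0.022], 94.82, 111.6, [430.1000061035156, 63.20000076293945], [27.1, 91.6])
([0.5837, 0.1527, 0.022], 6.64, 131.8, [254.3000030517578, 167.60000610351562], [27.5, 93.6])
([0.552, 0.3689, 0.022], 95.89, 111.7, [415.1000061035156, 164.5], [21.1, 82.2])
([0.6244, 0.3751, 0.022], 94.67, 111.6, [404.5, 213.60000610351562], [19.1, 77.0])
rows 12 x [12.7, 14.6, 12.7, 0.0008, 0.0005, 0.1352]
```

View pics/ov20.png

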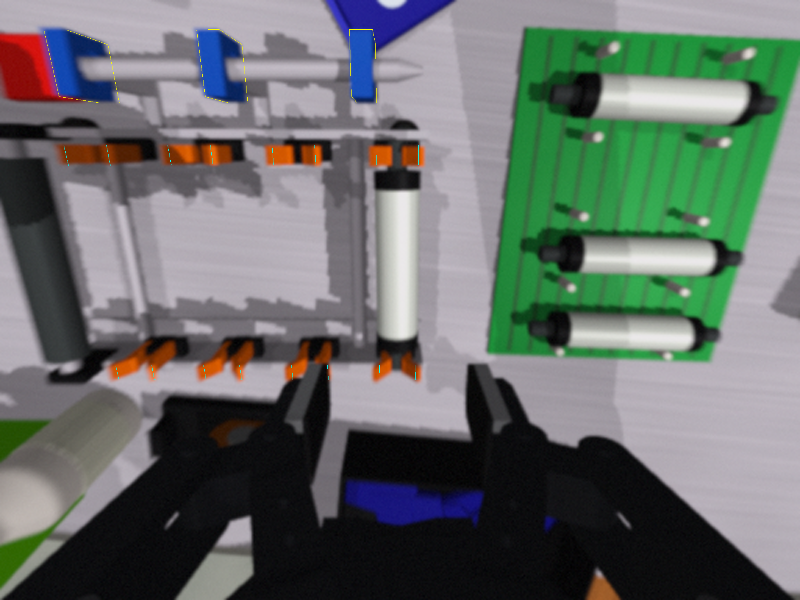

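>>> servo_tool(
  motion=[
    [[12.7,14.6,5,0,0,0.135],[12.7,14.6,5,0,0,0.135],[12.7,14.6,5,0,0,0.135],[12.7,14.6,5,0,0,0.135],[12.7,14.6,10,0,0,0.135]],
  ],
)

```text
time: 25.9
ee_pos: [0.5178, 0.2317, 0.2334]
tcp_rot: [179.9, 0.0, 147.3]
wrist_force: [-0.1, 0.3, -0.4]
opening: 0.0501
```

>>> servo_tool(
  motion=[
    [[12.7,14.6,15,0,0,0.135],[12.7,14.6,15,0,0,0.135],[12.7,14.6,15,0,0,0.135],[12.7,14.6,20,0,0,0.135],[12.7,14.6,20,0,0,0.135]],
  ],
)

```text
time: 26.4
ee_pos: [0.5295, 0.3265, 0.1473]
tcp_rot: [180.0, -0.0, 108.6]
wrist_force: [0.7, -0.4, 1.2]
opening: 0.0503
```

>>> servo_tool(
  motion=[
    [[12.7,14.6,15,0,0,0.135],[12.7,14.6,10,0,0,0.135],[0,0,0,0,0,0],[0,0,0,0,0,0],[0,0,0,0,0,0]],
  ],
)

```text
time: 26.9
ee_pos: [0.5509, 0.3571, 0.1228]
tcp_rot: [-180.0, -0.0, 93.6]
wrist_force: [1.0, 0.5, -0.2]
opening: 0.0499
```

Run:
```python
from fit import *
st(); p=snap('wrist','w21')
for r in rollers(p,amin=1000): print(r)
```

```text
t 26.9 pos [550.9 357.1 122.8] rpy [-1.800e+02 -3.000e-02  9.356e+01] F [ 1.   0.5 -0.2] op 49.9 q [ 32.9  19.   12.4  83.4   0.  119.4]
([0.5522, 0.3578, 0.022], 93.81, 112.6, [254.8000030517578, 191.1999969482422], [32.6, 123.1])
([0.6245, 0.3635, 0.022], 93.47, 110.1, [339.5, 190.0], [32.9, 121.5])
([0.4279, 0.3391, 0.022], 93.97, 112.4, [111.19999694824219, 203.1999969482422], [36.4, 121.3])
```

View pics/w21.png

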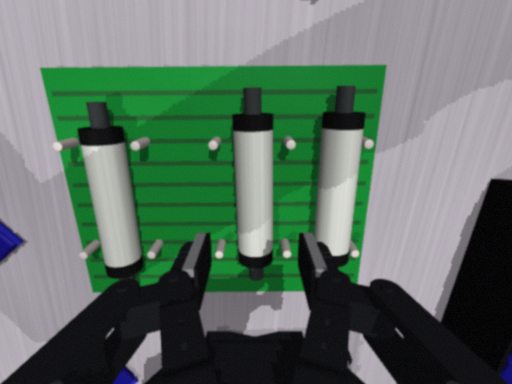

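>>> servo_tool(
  motion=[
    [[0.6,1.3,32,0,0,-0.003],[0,0,32,0,0,0],[0,0,25,0,0,0],[0,0,8,0,0,0],[0,0,0,0,0,0]],
  ],
)

```text
time: 27.45
ee_pos: [0.5516, 0.3575, 0.0243]
tcp_rot: [-179.9, 0.0, 93.6]
wrist_force: [-0.4, -0.3, 0.8]
opening: 0.0503
```

>>> servo_tool(
  motion=[
    [[0,0,0,0,0,0],[0,0,0,0,0,0],[0,0,0,0,0,0],[0,0,0,0,0,0],[0,0,0,0,0,0]],
  ],
  gripper=20,
  newtons=100,
)

```text
time: 27.95
ee_pos: [0.5529, 0.3586, 0.0271]
tcp_rot: [179.9, -0.1, 93.6]
wrist_force: [-1.7, -2.3, 7.0]
opening: 0.0289
```

Run:
```python
from fit import *
st()
p,R=pose(); s=(p+[0,0,.17],R); P=bw(0,.033,.196); print(P)
s=plan(P,186.26,start=s)
```

```text
t 27.95 pos [552.9 358.6  27.1] rpy [ 1.799e+02 -8.000e-02  9.364e+01] F [-1.7 -2.3  7. ] op 28.9 q [ 33.   21.    4.3  73.1   0.  119.3]
[0.57510028 0.08490308 0.196     ]
rows 12 x [-19.2, -16.9, 0.1, 0.0002, 0.0, -0.1347]
```

>>> servo_tool(
  motion=[
    [[0,0,-20,0,0,0],[0,0,-35,0,0,0],[0,0,-45,0,0,0],[0,0,-45,0,0,0],[0,0,-25,0,0,0]],
  ],
)

```text
time: 28.45
ee_pos: [0.5529, 0.3585, 0.2]
tcp_rot: [179.8, -0.2, 93.6]
wrist_force: [-0.2, -0.2, -3.3]
opening: 0.0292
```

>>> servo_tool(
  motion=[
    [[-19.2,-16.9,0,0,0,-0.07],[-19.2,-16.9,0,0,0,-0.1347],[-19.2,-16.9,0,0,0,-0.1347],[-19.2,-16.9,0,0,0,-0.1347],[-19.2,-16.9,0,0,0,-0.1347]],
  ],
)

```text
time: 28.95
ee_pos: [0.4979, 0.2435, 0.1956]
tcp_rot: [180.0, -0.0, 128.9]
wrist_force: [0.5, -0.1, -1.5]
opening: 0.0293
```

>>> servo_tool(
  motion=[
    [[-19.2,-16.9,0,0,0,-0.1347],[-19.2,-16.9,0,0,0,-0.1347],[-19.2,-16.9,0,0,0,-0.1347],[-19.2,-16.9,0,0,0,-0.1347],[-19.2,-16.9,0,0,0,-0.1347]],
  ],
)

```text
time: 29.45
ee_pos: [0.526, 0.1205, 0.1958]
tcp_rot: [180.0, 0.0, 167.4]
wrist_force: [0.1, -0.5, -2.3]
opening: 0.0292
```

>>> servo_tool(
  motion=[
    [[-19.2,-16.9,0,0,0,-0.1347],[-10,-8,0,0,0,-0.1347],[0,0,0,0,0,-0.065],[0,0,0,0,0,0],[0,0,0,0,0,0]],
  ],
)

```text
time: 29.95
ee_pos: [0.55, 0.092, 0.1951]
tcp_rot: [180.0, -0.0, -173.9]
wrist_force: [0.1, 0.3, -2.6]
opening: 0.0291
```

Run:
```python
from fit import *
st(); print(wb(pose()[0])); plan(bw(0,.033,.122),186.26,N=3)
```

```text
t 29.95 pos [550.   92.  195.1] rpy [ 1.7999e+02 -2.0000e-02 -1.7386e+02] F [ 0.1  0.3 -2.6] op 29.1 q [ 9.5  5.3  4.3 89.   0.   3.3]
[-0.02414108  0.04281737  0.1950638 ]
rows 3 x [-8.1, -3.3, 24.4, 0.0, -0.0001, -0.0007]
```

>>> servo_tool(
  motion=[
    [[-14,-6,10,0,0,-0.002],[-10.3,-3.9,20,0,0,0],[0,0,30,0,0,0],[0,0,13,0,0,0],[0,0,0,0,0,0]],
  ],
  newtons=110,
)

```text
time: 30.45
ee_pos: [0.5739, 0.085, 0.1197]
tcp_rot: [-180.0, -0.3, -173.7]
wrist_force: [-0.2, 0.3, -2.5]
opening: 0.0286
```

>>> servo_tool(
  motion=[
    [[0,0,0,0,0,0],[0,0,0,0,0,0]],
  ],
)

```text
time: 30.65
ee_pos: [0.5758, 0.085, 0.1234]
tcp_rot: [180.0, 0.1, -173.6]
wrist_force: [0.9, -1.1, -1.8]
opening: 0.0289
```

Run:
```python
from fit import *
import pickle
st(); p=snap('wrist','w22'); overlay(p,V,'ov22.png')
print(wb(pose()[0]))
```

```text
t 30.65 pos [575.8  85.  123.4] rpy [ 1.7999e+02  8.0000e-02 -1.7363e+02] F [ 0.9 -1.1 -1.8] op 28.9 q [ 8.4  8.6  0.1 81.3  0.   2. ]
[0.00071144 0.0330186  0.12326733]
```

View pics/ov22.png

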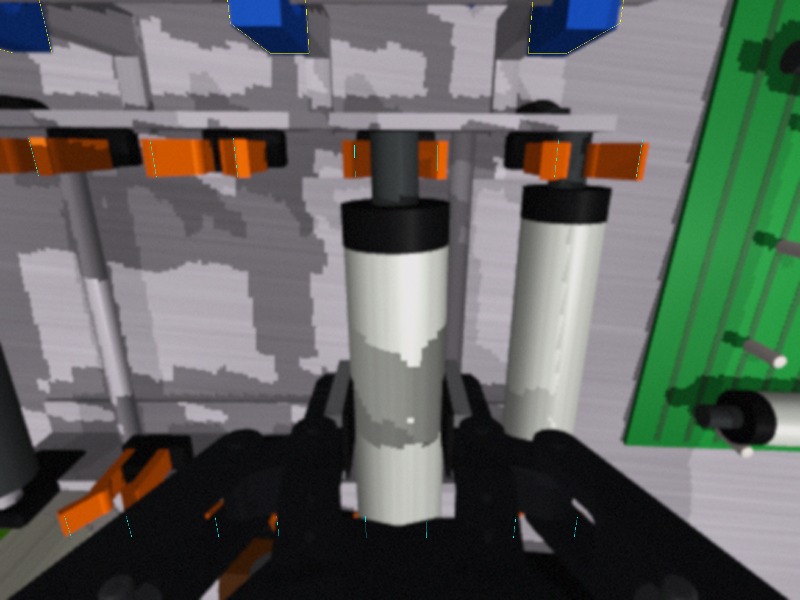

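>>> servo_tool(
  motion=[
    [[0,0.5,12,0,0,0.001],[0,0,9,0,0,0],[0,0,3,0,0,0],[0,0,0,0,0,0]],
  ],
)

```text
time: 31.1
ee_pos: [0.5754, 0.0848, 0.0979]
tcp_rot: [-179.9, 0.0, -173.7]
wrist_force: [-0.5, -2.7, 4.2]
opening: 0.029
```

>>> servo_tool(
  motion=[
    [[0,0,3,0,0,0],[0,0,3,0,0,0]],
  ],
)

```text
time: 31.3
ee_pos: [0.5765, 0.0848, 0.0939]
tcp_rot: [-179.9, 0.2, -173.7]
wrist_force: [-0.1, -3.6, 13.9]
opening: 0.0283
```

>>> servo_tool(
  motion=[
    [[0,0,3,0,0,0],[0,0,2,0,0,0]],
  ],
)

```text
time: 31.5
ee_pos: [0.5761, 0.0847, 0.0875]
tcp_rot: [-179.9, 0.1, -173.7]
wrist_force: [1.2, -4.2, 1.0]
opening: 0.0289
```

Run:
```python
from fit import *
st(); print(wb(pose()[0]),bot.get_obs()['torque'])
```

```text
t 31.5 pos [576.1  84.7  87.5] rpy [-1.7993e+02  1.2000e-01 -1.7375e+02] F [ 1.2 -4.2  1. ] op 28.9 q [ 8.4  9.2 -3.3 77.4 -0.1  2.1]
[0.00100975 0.03263743 0.08745585] [-0.79068678 -0.5155974  -0.29985567]
```

>>> servo_tool(
  motion=[
    [[0,0,2,0,0,0],[0,0,2,0,0,0]],
  ],
)

```text
time: 31.7
ee_pos: [0.5749, 0.0847, 0.0819]
tcp_rot: [-180.0, -0.1, -173.7]
wrist_force: [-4.3, -6.3, 17.1]
opening: 0.0285
```

>>> servo_tool(
  motion=[
    [[0,0,1.2,0,0,0],[0,0,0,0,0,0]],
  ],
)

```text
time: 31.9
ee_pos: [0.5748, 0.0847, 0.0819]
tcp_rot: [-179.9, -0.1, -173.7]
wrist_force: [-3.3, -5.7, 9.0]
opening: 0.0286
```

>>> servo_tool(
  motion=[
    [[0,0,0.8,0,0,0],[0,0,0,0,0,0]],
  ],
)

```text
time: 32.1
ee_pos: [0.5749, 0.0847, 0.0819]
tcp_rot: [-179.9, -0.0, -173.7]
wrist_force: [-5.6, -6.3, 13.5]
opening: 0.0287
```

Run:
```python
from fit import *
st(); print(wb(pose()[0]),bot.get_obs()['torque'])
p=snap('wrist','w23'); overlay(p,V,'ov23.png')
```

```text
t 32.1 pos [574.9  84.7  81.9] rpy [-1.7995e+02 -4.0000e-02 -1.7371e+02] F [-5.6 -6.3 13.5] op 28.7 q [ 8.4  9.3 -3.8 76.9 -0.1  2.1]
[-0.00023162  0.03284964  0.08186379] [-1.28904682  1.07252665 -0.25762084]
```

View pics/ov23.png

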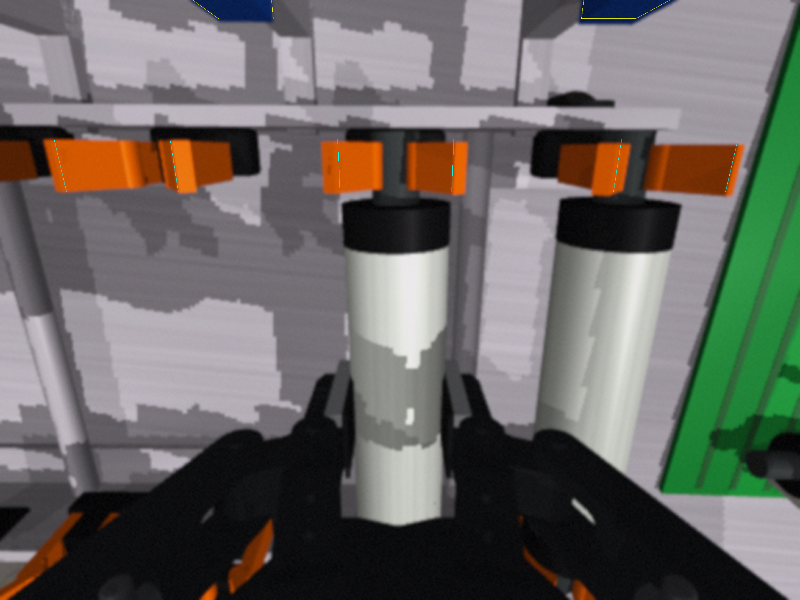

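Home at the hard stop (82 mm). Release and go to the next one (0.4279, 0.3391).

>>> servo_tool(
  motion=[
    [[0,0,-1.3,0,0,0],[0,0,0,0,0,0],[0,0,0,0,0,0],[0,0,0,0,0,0],[0,0,0,0,0,0]],
  ],
  gripper=50,
)

```text
time: 32.65
ee_pos: [0.575, 0.0854, 0.0816]
tcp_rot: [180.0, -0.1, -173.7]
wrist_force: [-0.2, -0.5, 0.1]
opening: 0.0499
```

>>> servo_tool(
  motion=[
    [[0,0,-15,0,0,0],[0,0,-30,0,0,0],[0,0,-45,0,0,0],[0,0,-45,0,0,0],[0,0,-45,0,0,0]],
  ],
)

```text
time: 33.15
ee_pos: [0.5749, 0.0853, 0.2649]
tcp_rot: [180.0, 0.0, -173.7]
wrist_force: [2.0, 0.3, 0.1]
opening: 0.05
```

Run:
```python
from fit import *
st(); p=snap('wrist','w24'); overlay(p,V,'ov24.png')
for r in rollers(p,z=.0765): print(r, wb(r[0]))
p0,R0=pose(); plan([.428,.339,p0[2]],93.8)
```

```text
t 33.15 pos [574.9  85.3 264.9] rpy [ 1.7999e+02  1.0000e-02 -1.7368e+02] F [2.  0.3 0.1] op 50.0 q [ 8.4  9.7 17.  97.2  0.   2.1]
([0.438, 0.3006, 0.0765], 94.03, 75.1, [475.5, 63.20000076293945], [28.1, 72.0]) [-0.1127534   0.26236503  0.0765    ]
([0.5765, 0.0856, 0.0765], 7.4, 112.7, [253.8000030517578, 167.8000030517578], [27.2, 94.0]) [0.00146739 0.03354008 0.0765    ]
([0.5694, 0.1532, 0.0765], 6.07, 113.5, [312.3999938964844, 168.0], [25.3, 94.9]) [0.00178374 0.10151117 0.0765    ]
([0.6045, 0.3319, 0.0765], 94.18, 94.6, [450.70001220703125, 213.5], [19.9, 76.4]) [0.05616733 0.27531602 0.0765    ]
rows 12 x [25.0, 11.0, -0.1, 0.0007, 0.0006, 0.1346]
```

View pics/ov24.png

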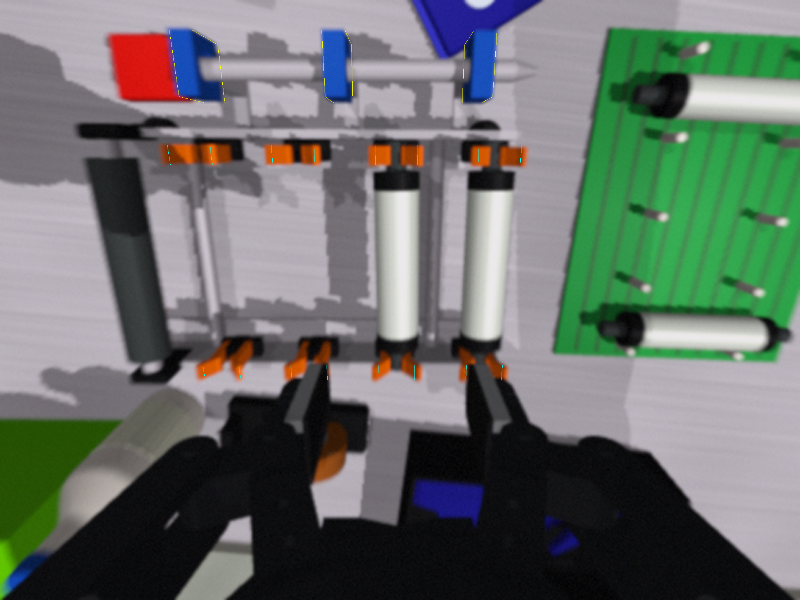

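>>> servo_tool(
  motion=[
    [[25,11,0,0,0,0.1346],[25,11,0,0,0,0.1346],[25,11,5,0,0,0.1346],[25,11,5,0,0,0.1346],[25,11,10,0,0,0.1346]],
  ],
)

```text
time: 33.7
ee_pos: [0.4618, 0.1584, 0.2436]
tcp_rot: [179.9, 0.0, 147.4]
wrist_force: [0.4, 0.7, 0.8]
opening: 0.0501
```

>>> servo_tool(
  motion=[
    [[25,11,15,0,0,0.1346],[25,11,15,0,0,0.1346],[25,11,20,0,0,0.1346],[25,11,20,0,0,0.1346],[25,11,20,0,0,0.1346]],
  ],
)

```text
time: 34.2
ee_pos: [0.4193, 0.2863, 0.1527]
tcp_rot: [180.0, -0.0, 108.9]
wrist_force: [0.3, 0.3, -0.1]
opening: 0.05
```

>>> servo_tool(
  motion=[
    [[25,11,20,0,0,0.1346],[25,11,15,0,0,0.1346],[0,0,0,0,0,0],[0,0,0,0,0,0],[0,0,0,0,0,0]],
  ],
)

```text
time: 34.7
ee_pos: [0.428, 0.3387, 0.1182]
tcp_rot: [-180.0, -0.0, 93.9]
wrist_force: [1.0, -0.9, 0.3]
opening: 0.0499
```

Run:
```python
from fit import *
st(); p=snap('wrist','w25')
rs=rollers(p,amin=1000)
for r in rs: print(r)
r=min(rs,key=lambda r:np.linalg.norm(np.array(r[0][:2])-[.428,.339])); plan(r[0][:2]+[.0255],r[1],N=4)
```

```text
t 34.7 pos [428.  338.7 118.2] rpy [-1.800e+02 -3.000e-02  9.385e+01] F [ 1.  -0.9  0.3] op 49.9 q [ 38.3   3.8  -5.7  80.4   0.  124.5]
([0.6258, 0.3569, 0.022], 98.45, 111.0, [490.29998779296875, 188.10000610351562], [33.7, 127.0])
([0.4292, 0.3402, 0.022], 92.73, 111.2, [255.10000610351562, 192.1999969482422], [33.1, 123.9])
rows 4 x [0.4, 0.3, 23.2, 0.0001, -0.0002, 0.0047]
```

View pics/w25.png

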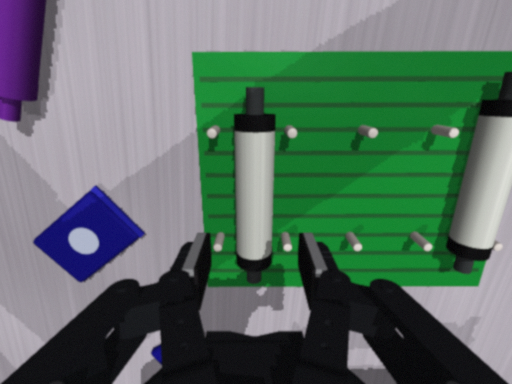

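>>> servo_tool(
  motion=[
    [[1.2,0.8,31,0,0,0.01],[0,0,31,0,0,0.005],[0,0,23,0,0,0],[0,0,7,0,0,0],[0,0,0,0,0,0]],
  ],
)

```text
time: 35.25
ee_pos: [0.4283, 0.3397, 0.0251]
tcp_rot: [-179.9, 0.0, 92.9]
wrist_force: [0.5, 0.1, -0.5]
opening: 0.0496
```

>>> servo_tool(
  motion=[
    [[0,0,0,0,0,0],[0,0,0,0,0,0],[0,0,0,0,0,0],[0,0,0,0,0,0],[0,0,0,0,0,0]],
  ],
  gripper=20,
  newtons=100,
)

```text
time: 35.75
ee_pos: [0.4292, 0.3408, 0.0272]
tcp_rot: [179.9, -0.1, 92.9]
wrist_force: [-1.0, -1.5, 6.3]
opening: 0.0291
```

Run:
```python
from fit import *
st()
p,R=pose(); s=(p+[0,0,.17],R); P=bw(0,-.033,.196); print(P)
s=plan(P,186.26,start=s)
```

```text
t 35.75 pos [429.2 340.8  27.2] rpy [ 1.7991e+02 -8.0000e-02  9.2920e+01] F [-1.  -1.5  6.3] op 29.1 q [ 38.4   6.3 -13.3  70.3   0.  125.5]
[0.58229972 0.01929692 0.196     ]
rows 12 x [-31.2, -11.5, 0.1, 0.0002, 0.0, -0.1358]
```

>>> servo_tool(
  motion=[
    [[0,0,-20,0,0,0],[0,0,-35,0,0,0],[0,0,-45,0,0,0],[0,0,-45,0,0,0],[0,0,-25,0,0,0]],
  ],
)

```text
time: 36.25
ee_pos: [0.4292, 0.3408, 0.2]
tcp_rot: [179.8, -0.2, 92.9]
wrist_force: [-0.3, 0.2, -2.3]
opening: 0.0291
```

>>> servo_tool(
  motion=[
    [[-31.2,-11.5,0,0,0,-0.1358],[-31.2,-11.5,0,0,0,-0.1358],[-31.2,-11.5,0,0,0,-0.1358],[-31.2,-11.5,0,0,0,-0.1358],[-31.2,-11.5,0,0,0,-0.1358]],
  ],
)

```text
time: 36.75
ee_pos: [0.4232, 0.176, 0.1961]
tcp_rot: [180.0, -0.0, 132.2]
wrist_force: [0.8, 0.9, -3.0]
opening: 0.0291
```

>>> servo_tool(
  motion=[
    [[-31.2,-11.5,0,0,0,-0.1358],[-31.2,-11.5,0,0,0,-0.1358],[-31.2,-11.5,0,0,0,-0.1358],[-31.2,-11.5,0,0,0,-0.1358],[-31.2,-11.5,0,0,0,-0.1358]],
  ],
)

```text
time: 37.25
ee_pos: [0.5228, 0.0456, 0.1961]
tcp_rot: [180.0, 0.0, 171.0]
wrist_force: [1.1, 0.6, -2.6]
opening: 0.0287
```

>>> servo_tool(
  motion=[
    [[-31.2,-11.5,0,0,0,-0.1358],[-31.2,-11.5,0,0,0,-0.1358],[0,0,0,0,0,0],[0,0,0,0,0,0],[0,0,0,0,0,0]],
  ],
)

```text
time: 37.75
ee_pos: [0.5814, 0.0187, 0.1953]
tcp_rot: [180.0, -0.0, -173.8]
wrist_force: [-0.5, 0.1, -2.5]
opening: 0.029
```

Run:
```python
from fit import *
st(); print(wb(pose()[0])); plan(bw(0,-.033,.122),186.26,N=3)
p=snap('wrist','w26'); overlay(p,V,'ov26.png')
```

```text
t 37.75 pos [581.4  18.7 195.3] rpy [ 1.7999e+02 -4.0000e-02 -1.7376e+02] F [-0.5  0.1 -2.5] op 29.0 q [ 1.8  8.6  8.  89.4  0.  -4.4]
[-0.00091982 -0.03354704  0.1953492 ]
rows 3 x [-0.3, 0.2, 24.4, 0.0, -0.0003, -0.0001]
```

View pics/ov26.png

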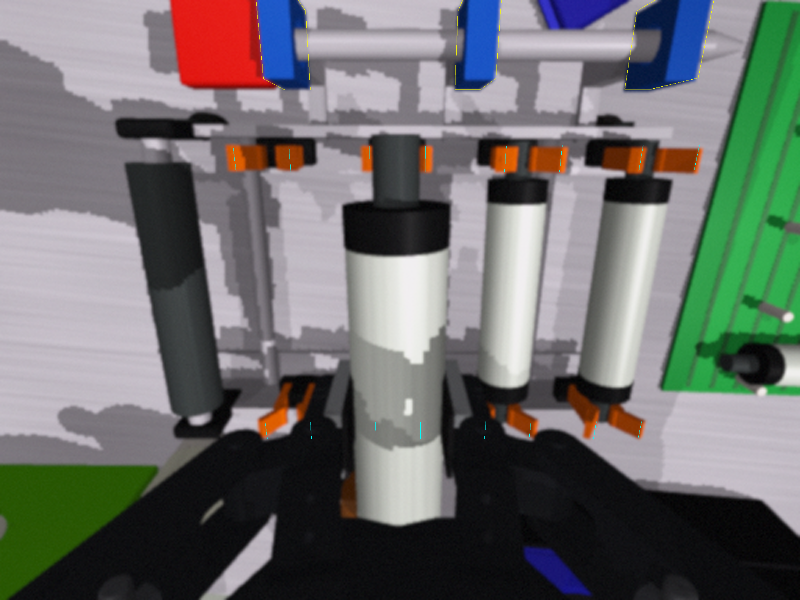

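>>> servo_tool(
  motion=[
    [[-1,0.5,27,0,0,0],[0,0,27,0,0,0],[0,0,15,0,0,0],[0,0,5,0,0,0],[0,0,0,0,0,0]],
  ],
  newtons=110,
)

```text
time: 38.3
ee_pos: [0.5824, 0.0192, 0.121]
tcp_rot: [180.0, -0.1, -173.7]
wrist_force: [-1.0, 0.2, -2.6]
opening: 0.0287
```

>>> servo_tool(
  motion=[
    [[0,0,8,0,0,0],[0,0,8,0,0,0],[0,0,6,0,0,0],[0,0,0,0,0,0]],
  ],
)

```text
time: 38.7
ee_pos: [0.5829, 0.0187, 0.0986]
tcp_rot: [-180.0, -0.0, -173.7]
wrist_force: [0.3, -1.8, -1.6]
opening: 0.0285
```

>>> servo_tool(
  motion=[
    [[0,0,3,0,0,0],[0,0,3,0,0,0]],
  ],
)

```text
time: 38.9
ee_pos: [0.5841, 0.0187, 0.0956]
tcp_rot: [-179.9, 0.2, -173.7]
wrist_force: [-2.1, -2.0, 17.5]
opening: 0.0288
```

Run:
```python
from fit import *
st(); print(wb(pose()[0]),bot.get_obs()['torque'])
p=snap('wrist','w27'); overlay(p,V,'ov27.png')
```

```text
t 38.9 pos [584.1  18.7  95.6] rpy [-179.95    0.2  -173.75] F [-2.1 -2.  17.5] op 28.8 q [ 1.8  9.2 -2.3 78.2 -0.  -4.4]
[ 0.0017186  -0.03381364  0.09560806] [-0.51048303  0.4053701  -0.16349935]
```

View pics/ov27.png

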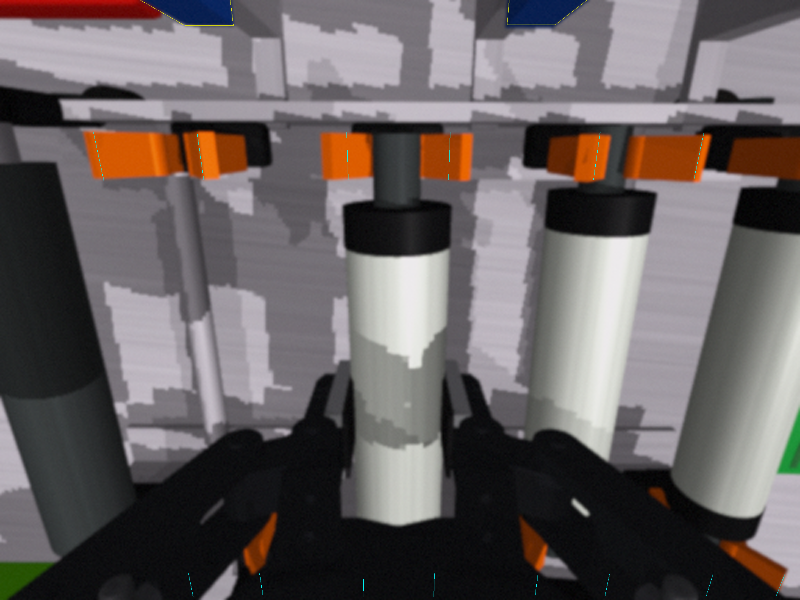

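>>> servo_tool(
  motion=[
    [[0,0,3,0,0,0],[0,0,3,0,0,0]],
  ],
)

```text
time: 39.15
ee_pos: [0.5843, 0.0187, 0.0892]
tcp_rot: [-179.9, 0.2, -173.7]
wrist_force: [1.8, -2.3, 4.7]
opening: 0.0285
```

>>> servo_tool(
  motion=[
    [[0,0,2.5,0,0,0],[0,0,2,0,0,0]],
  ],
)

```text
time: 39.35
ee_pos: [0.5827, 0.0187, 0.0821]
tcp_rot: [-180.0, -0.1, -173.7]
wrist_force: [-1.7, -4.4, 19.4]
opening: 0.029
```

>>> servo_tool(
  motion=[
    [[0,0,1,0,0,0],[0,0,0,0,0,0]],
  ],
)

```text
time: 39.55
ee_pos: [0.5827, 0.0187, 0.0821]
tcp_rot: [-180.0, -0.0, -173.7]
wrist_force: [-2.8, -4.5, 7.0]
opening: 0.0285
```

Run:
```python
from fit import *
st(); print(wb(pose()[0]),bot.get_obs()['torque'])
```

```text
t 39.55 pos [582.7  18.7  82.1] rpy [-1.7997e+02 -3.0000e-02 -1.7374e+02] F [-2.8 -4.5  7. ] op 28.5 q [ 1.9  9.5 -3.5 77.  -0.  -4.4]
[ 0.00037361 -0.03366839  0.08209273] [-0.7457667   0.39745167 -0.1607522 ]
```

>>> servo_tool(
  motion=[
    [[0,0,-1,0,0,0],[0,0,0,0,0,0],[0,0,0,0,0,0],[0,0,0,0,0,0],[0,0,0,0,0,0]],
  ],
  gripper=50,
)

```text
time: 40.05
ee_pos: [0.5827, 0.0191, 0.0822]
tcp_rot: [180.0, -0.1, -173.7]
wrist_force: [-0.3, -0.8, 1.1]
opening: 0.0504
```

>>> servo_tool(
  motion=[
    [[0,0,-15,0,0,0],[0,0,-30,0,0,0],[0,0,-45,0,0,0],[0,0,-45,0,0,0],[0,0,-25,0,0,0]],
  ],
)

```text
time: 40.55
ee_pos: [0.5833, 0.019, 0.2477]
tcp_rot: [-180.0, 0.2, -173.7]
wrist_force: [0.2, -0.9, 0.1]
opening: 0.0497
```

Run:
```python
from fit import *
st(); p=snap('wrist','w28'); overlay(p,V,'ov28.png')
for r in rollers(p,z=.0765): print(r, wb(r[0]))
p0,R0=pose(); plan([.618,.350,p0[2]],93.8)
```

```text
t 40.55 pos [583.3  19.  247.7] rpy [-179.98    0.24 -173.71] F [ 0.2 -0.9  0.1] op 49.7 q [ 1.9  9.4 14.7 95.   0.  -4.4]
([0.5847, 0.0198, 0.0765], 6.62, 112.3, [254.3000030517578, 170.6999969482422], [29.0, 98.3]) [ 0.00244083 -0.03276175  0.0765    ]
([0.5766, 0.0879, 0.0765], 6.47, 112.6, [316.70001220703125, 170.10000610351562], [27.2, 99.0]) [0.00181769 0.03581544 0.0765    ]
([0.569, 0.1557, 0.0765], 5.97, 112.4, [378.79998779296875, 170.0], [23.4, 99.7]) [0.00165883 0.10403989 0.0765    ]
rows 12 x [15.6, 26.7, -0.0, 0.0005, 0.0006, 0.1345]
```

View pics/ov28.png

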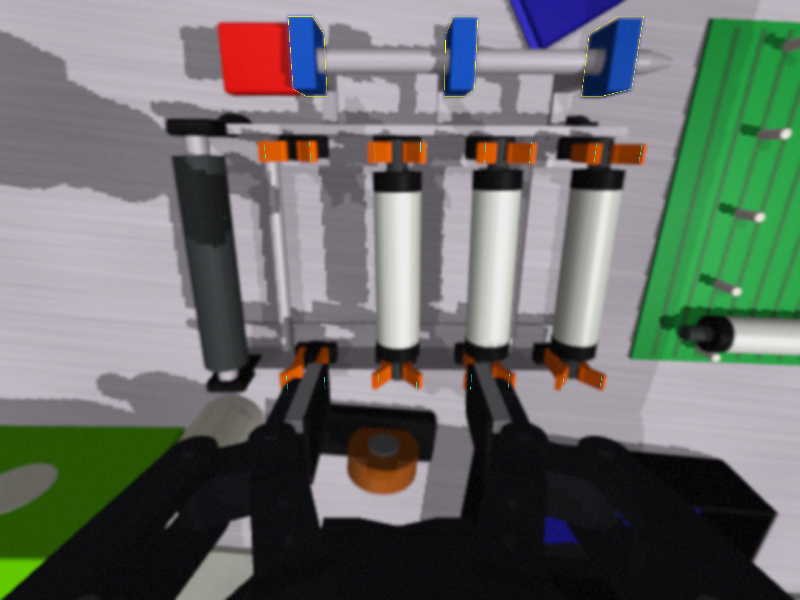

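>>> servo_tool(
  motion=[
    [[15.6,26.7,0,0,0,0.1345],[15.6,26.7,0,0,0,0.1345],[15.6,26.7,0,0,0,0.1345],[15.6,26.7,5,0,0,0.1345],[15.6,26.7,10,0,0,0.1345]],
  ],
)

```text
time: 41.1
ee_pos: [0.5276, 0.1617, 0.2292]
tcp_rot: [179.9, 0.0, 147.4]
wrist_force: [0.6, -0.2, 0.4]
opening: 0.0498
```

>>> servo_tool(
  motion=[
    [[15.6,26.7,10,0,0,0.1345],[15.6,26.7,15,0,0,0.1345],[15.6,26.7,20,0,0,0.1345],[15.6,26.7,20,0,0,0.1345],[15.6,26.7,20,0,0,0.1345]],
  ],
)

```text
time: 41.6
ee_pos: [0.5734, 0.3071, 0.1427]
tcp_rot: [180.0, -0.0, 108.9]
wrist_force: [0.5, -0.3, 0.7]
opening: 0.05
```

>>> servo_tool(
  motion=[
    [[15.6,26.7,15,0,0,0.1345],[15.6,26.7,12,0,0,0.1345],[0,0,0,0,0,0],[0,0,0,0,0,0],[0,0,0,0,0,0]],
  ],
)

```text
time: 42.1
ee_pos: [0.6163, 0.3493, 0.1166]
tcp_rot: [-180.0, -0.0, 93.9]
wrist_force: [0.9, -0.4, 0.6]
opening: 0.0501
```

Run:
```python
from fit import *
st(); p=snap('wrist','w29')
for r in rollers(p,amin=1000):
    print(r); 
    if abs(r[0][0]-.62)<.04: plan([r[0][0]+.0004,r[0][1]-.006,.0255],r[1],N=4)
```

```text
t 42.1 pos [616.3 349.3 116.6] rpy [-1.800e+02 -3.000e-02  9.387e+01] F [ 0.9 -0.4  0.6] op 50.1 q [ 29.5  26.6  21.7  85.1   0.  115.7]
([0.6234, 0.3635, 0.022], 93.39, 113.8, [263.20001220703125, 178.39999389648438], [34.7, 132.0])
rows 4 x [1.9, 2.0, 22.8, 0.0001, -0.0002, 0.002]
```

View pics/w29.png

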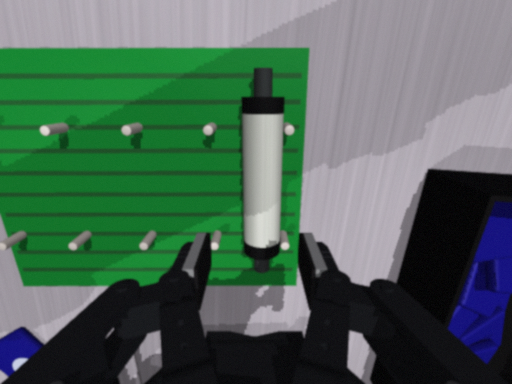

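>>> servo_tool(
  motion=[
    [[4,4,20,0,0,0.008],[4,4,20,0,0,0],[0,0,27,0,0,0],[0,0,18,0,0,0],[0,0,6,0,0,0]],
  ],
)

```text
time: 42.65
ee_pos: [0.6228, 0.3572, 0.0233]
tcp_rot: [-179.9, 0.0, 93.4]
wrist_force: [-0.5, 0.3, -0.8]
opening: 0.0503
```

>>> servo_tool(
  motion=[
    [[0,0,0,0,0,0],[0,0,0,0,0,0]],
  ],
)

```text
time: 42.85
ee_pos: [0.6243, 0.3583, 0.0263]
tcp_rot: [179.9, -0.1, 93.4]
wrist_force: [0.2, -0.2, 0.5]
opening: 0.0499
```

Run:
```python
from fit import *
st(); p=snap('wrist','w30')
```

```text
t 42.85 pos [624.3 358.3  26.3] rpy [ 1.7994e+02 -6.0000e-02  9.3350e+01] F [ 0.2 -0.2  0.5] op 49.9 q [ 29.8  29.5  15.7  76.1   0.  116.5]
```

View pics/w30.png

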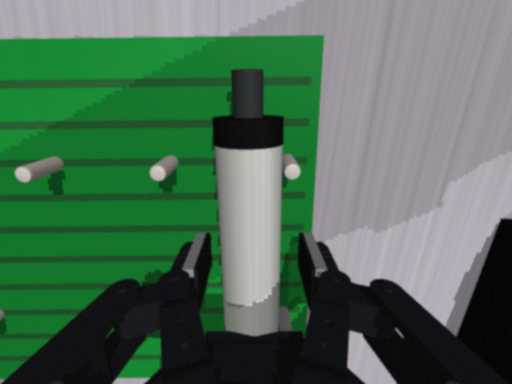

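>>> servo_tool(
  motion=[
    [[0,-2,0.5,0,0,0],[0,0,0,0,0,0]],
  ],
)

```text
time: 43.1
ee_pos: [0.6219, 0.3582, 0.0247]
tcp_rot: [-180.0, -0.0, 93.4]
wrist_force: [0.6, 0.3, 0.1]
opening: 0.05
```

>>> servo_tool(
  motion=[
    [[0,0,0,0,0,0],[0,0,0,0,0,0],[0,0,0,0,0,0],[0,0,0,0,0,0],[0,0,0,0,0,0]],
  ],
  gripper=20,
  newtons=100,
)

```text
time: 43.6
ee_pos: [0.6219, 0.3582, 0.0246]
tcp_rot: [-180.0, -0.0, 93.4]
wrist_force: [-1.4, -0.4, 5.2]
opening: 0.0294
```

Run:
```python
from fit import *
st()
p,R=pose(); s=(p+[0,0,.17],R); P=bw(.005,-.099,.196); print(P)
s=plan(P,186.26,start=s)
```

```text
t 43.6 pos [621.9 358.2  24.6] rpy [-1.7999e+02 -3.0000e-02  9.3360e+01] F [-1.4 -0.4  5.2] op 29.4 q [ 29.9  29.3  15.2  75.9   0.  116.6]
[ 0.59446933 -0.04576382  0.196     ]
rows 12 x [-24.3, -28.8, -0.1, 0.0, -0.0, -0.1351]
```

>>> servo_tool(
  motion=[
    [[0,0,-20,0,0,0],[0,0,-35,0,0,0],[0,0,-45,0,0,0],[0,0,-45,0,0,0],[0,0,-27,0,0,0]],
  ],
)

```text
time: 44.1
ee_pos: [0.6223, 0.3582, 0.1995]
tcp_rot: [179.9, -0.1, 93.3]
wrist_force: [0.3, 0.5, -2.2]
opening: 0.0292
```

>>> servo_tool(
  motion=[
    [[-24.3,-28.8,0,0,0,-0.1351],[-24.3,-28.8,0,0,0,-0.1351],[-24.3,-28.8,0,0,0,-0.1351],[-24.3,-28.8,0,0,0,-0.1351],[-24.3,-28.8,0,0,0,-0.1351]],
  ],
)

```text
time: 44.6
ee_pos: [0.5253, 0.1984, 0.1955]
tcp_rot: [-179.9, -0.0, 132.4]
wrist_force: [0.5, -0.6, -1.9]
opening: 0.0292
```

>>> servo_tool(
  motion=[
    [[-24.3,-28.8,0,0,0,-0.1351],[-24.3,-28.8,0,0,0,-0.1351],[-24.3,-28.8,0,0,0,-0.1351],[-24.3,-28.8,0,0,0,-0.1351],[-24.3,-28.8,0,0,0,-0.1351]],
  ],
)

```text
time: 45.1
ee_pos: [0.5511, 0.0145, 0.1959]
tcp_rot: [-180.0, -0.1, 171.1]
wrist_force: [0.7, 0.2, -1.4]
opening: 0.0293
```

>>> servo_tool(
  motion=[
    [[-24.3,-28.8,0,0,0,-0.1351],[-24.3,-28.8,0,0,0,-0.1351],[0,0,0,0,0,0],[0,0,0,0,0,0],[0,0,0,0,0,0]],
  ],
)

```text
time: 45.6
ee_pos: [0.5939, -0.0451, 0.1955]
tcp_rot: [180.0, -0.1, -173.8]
wrist_force: [0.1, 0.5, -1.9]
opening: 0.0292
```

Run:
```python
from fit import *
st(); print(wb(pose()[0])); plan(bw(.005,-.099,.120),186.26,N=3)
p=snap('wrist','w31'); overlay(p,V,'ov31.png')
```

```text
t 45.6 pos [593.9 -45.1 195.5] rpy [ 1.7998e+02 -1.0000e-01 -1.7381e+02] F [ 0.1  0.5 -1.9] op 29.2 q [ -4.3  10.6  10.2  89.7   0.  -10.5]
[ 0.00446992 -0.09825783  0.1955352 ]
rows 3 x [-0.2, -0.3, 25.2, 0.0001, -0.0006, -0.0004]
```

View pics/ov31.png

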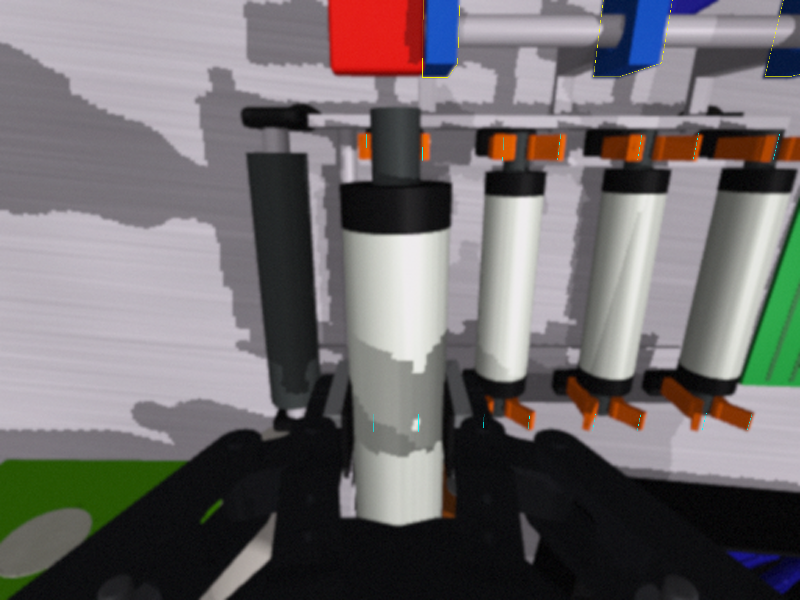

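>>> servo_tool(
  motion=[
    [[-2.5,0.3,27,0,0,0],[0,0,27,0,0,0],[0,0,15,0,0,0],[0,0,5,0,0,0],[0,0,0,0,0,0]],
  ],
  newtons=110,
)

```text
time: 46.15
ee_pos: [0.5964, -0.0446, 0.1219]
tcp_rot: [180.0, -0.1, -173.7]
wrist_force: [-0.6, 0.9, -1.9]
opening: 0.0291
```

>>> servo_tool(
  motion=[
    [[0,0,8,0,0,0],[0,0,8,0,0,0],[0,0,7,0,0,0],[0,0,0,0,0,0]],
  ],
)

```text
time: 46.55
ee_pos: [0.5964, -0.0453, 0.0978]
tcp_rot: [-180.0, -0.1, -173.8]
wrist_force: [0.6, -1.3, -1.7]
opening: 0.0293
```

>>> servo_tool(
  motion=[
    [[0,0,3,0,0,0],[0,0,3,0,0,0]],
  ],
)

```text
time: 46.75
ee_pos: [0.5976, -0.0457, 0.0952]
tcp_rot: [-179.9, 0.1, -173.8]
wrist_force: [-1.5, -3.6, 18.4]
opening: 0.0292
```

Run:
```python
from fit import *
st(); print(wb(pose()[0]),bot.get_obs()['torque'])
p=snap('wrist','w32'); overlay(p,V,'ov32.png')
```

```text
t 46.75 pos [597.6 -45.7  95.2] rpy [-1.7990e+02  1.4000e-01 -1.7379e+02] F [-1.5 -3.6 18.4] op 29.2 q [ -4.3  11.3   0.   78.5  -0.1 -10.6]
[ 0.00814891 -0.09930386  0.09517723] [-0.72173193  0.53857856 -0.17149954]
```

View pics/ov32.png

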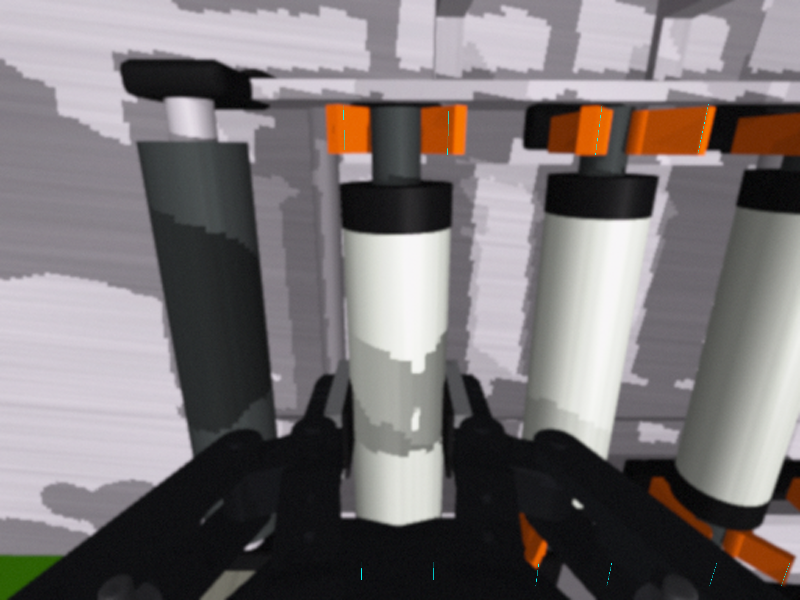

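>>> servo_tool(
  motion=[
    [[0,0,3,0,0,0],[0,0,3,0,0,0]],
  ],
)

```text
time: 47.0
ee_pos: [0.5985, -0.0458, 0.0904]
tcp_rot: [-179.9, 0.3, -173.8]
wrist_force: [0.2, -3.6, 15.0]
opening: 0.0293
```

>>> servo_tool(
  motion=[
    [[0,0,2.5,0,0,0],[0,0,2.5,0,0,0]],
  ],
)

```text
time: 47.2
ee_pos: [0.5979, -0.0458, 0.0836]
tcp_rot: [-179.9, 0.2, -173.8]
wrist_force: [1.7, -4.4, 0.1]
opening: 0.0289
```

>>> servo_tool(
  motion=[
    [[0,0,1.5,0,0,0],[0,0,0,0,0,0]],
  ],
)

```text
time: 47.4
ee_pos: [0.5965, -0.0456, 0.0797]
tcp_rot: [-180.0, -0.1, -173.8]
wrist_force: [2.5, -5.0, -3.9]
opening: 0.0289
```

Run:
```python
from fit import *
st(); print(wb(pose()[0]),bot.get_obs()['torque'])
```

```text
t 47.4 pos [596.5 -45.6  79.7] rpy [-1.7995e+02 -9.0000e-02 -1.7379e+02] F [ 2.5 -5.  -3.9] op 28.9 q [ -4.3  11.7  -1.3  77.1  -0.1 -10.6]
[ 0.00705709 -0.09906467  0.07965825] [-0.93828362 -0.45045638 -0.10283045]
```

>>> servo_tool(
  motion=[
    [[0,0,0.8,0,0,0],[0,0,0,0,0,0]],
  ],
)

```text
time: 47.6
ee_pos: [0.5965, -0.0456, 0.0795]
tcp_rot: [-179.9, -0.1, -173.8]
wrist_force: [-0.3, -5.6, 0.4]
opening: 0.029
```

>>> servo_tool(
  motion=[
    [[0,0,0.8,0,0,0],[0,0,0,0,0,0]],
  ],
)

```text
time: 47.8
ee_pos: [0.5966, -0.0456, 0.0794]
tcp_rot: [-179.9, -0.0, -173.8]
wrist_force: [-2.2, -5.3, 5.4]
opening: 0.0289
```

Run:
```python
from fit import *
st(); print(wb(pose()[0]),bot.get_obs()['torque'])
```

```text
t 47.8 pos [596.6 -45.6  79.4] rpy [-1.7994e+02 -5.0000e-02 -1.7379e+02] F [-2.2 -5.3  5.4] op 28.9 q [ -4.3  11.7  -1.4  77.   -0.1 -10.6]
[ 0.00708858 -0.09907182  0.07943338] [-1.00708351  0.43877368 -0.134374  ]
```

Hard stop reached. Release, rise and check everything.

>>> servo_tool(
  motion=[
    [[0,0,-0.8,0,0,0],[0,0,0,0,0,0],[0,0,0,0,0,0],[0,0,0,0,0,0],[0,0,0,0,0,0]],
  ],
  gripper=50,
)

```text
time: 48.3
ee_pos: [0.5966, -0.0449, 0.0794]
tcp_rot: [180.0, -0.1, -173.7]
wrist_force: [0.1, 0.6, 0.4]
opening: 0.0499
```

>>> servo_tool(
  motion=[
    [[0,0,-15,0,0,0],[0,0,-30,0,0,0],[0,0,-45,0,0,0],[0,0,-45,0,0,0],[0,0,-45,0,0,0]],
  ],
)

```text
time: 48.8
ee_pos: [0.5963, -0.045, 0.2626]
tcp_rot: [-180.0, 0.0, -173.8]
wrist_force: [1.2, -0.0, -0.2]
opening: 0.05
```

>>> servo_tool(
  motion=[
    [[0,-35,-10,0,0,0],[0,-35,-10,0,0,0],[0,-30,-10,0,0,0],[0,0,0,0,0,0],[0,0,0,0,0,0]],
  ],
)

```text
time: 49.3
ee_pos: [0.6076, -0.1449, 0.2903]
tcp_rot: [180.0, -0.0, -173.8]
wrist_force: [-0.4, 0.0, 0.2]
opening: 0.0499
```

Run:
```python
from fit import *
st(); p=snap('wrist','w33'); overlay(p,V,'ov33.png')
for r in rollers(p,z=.0765): print(r, wb(r[0]),r[1]-6.26)
r,c,s=redfit(p); print('handle',wb(px2w(p,*c,.118)))
snap('scene','s33');snap('top','t33')
a=cv2.imread('pics/s33.png')[100:290,200:400]; cv2.imwrite('pics/s33c.png',cv2.resize(a,None,fx=3,fy=3,interpolation=cv2.INTER_CUBIC))
a=cv2.imread('pics/t33.png')[100:300,60:380]; cv2.imwrite('pics/t33c.png',cv2.resize(a,None,fx=2.5,fy=2.5,interpolation=cv2.INTER_CUBIC))
```

```text
t 49.3 pos [ 607.6 -144.9  290.3] rpy [ 1.8000e+02 -1.0000e-02 -1.7384e+02] F [-0.4  0.   0.2] op 49.9 q [-13.4  17.1  28.7 101.5  -0.  -19.6]
([0.5753, 0.0923, 0.0765], 6.12, 110.9, [447.1000061035156, 156.1999969482422], [18.7, 90.2]) [0.00100541 0.040331   0.0765    ] -0.13999999999999968
([0.5742, 0.1584, 0.0765], 8.93, 104.9, [498.70001220703125, 161.10000610351562], [16.5, 84.5]) [0.00712232 0.10615655 0.0765    ] 2.67
([0.5917, -0.0431, 0.0765], 6.13, 111.8, [336.70001220703125, 157.6999969482422], [22.7, 88.8]) [ 0.00253777 -0.09604999  0.0765    ] -0.1299999999999999
([0.5837, 0.0234, 0.0765], 5.81, 111.2, [390.79998779296875, 156.89999389648438], [21.8, 89.2]) [ 0.0018395  -0.02907415  0.0765    ] -0.4500000000000002
([0.874, -0.463, 0.0765], 91.84, 78.4, [26.799999237060547, 312.3999938964844], [7.7, 52.6]) [ 0.23734946 -0.54423831  0.0765    ] 85.58
handle [-0.12395251 -0.10791941  0.118     ]
```

View pics/ov33.png

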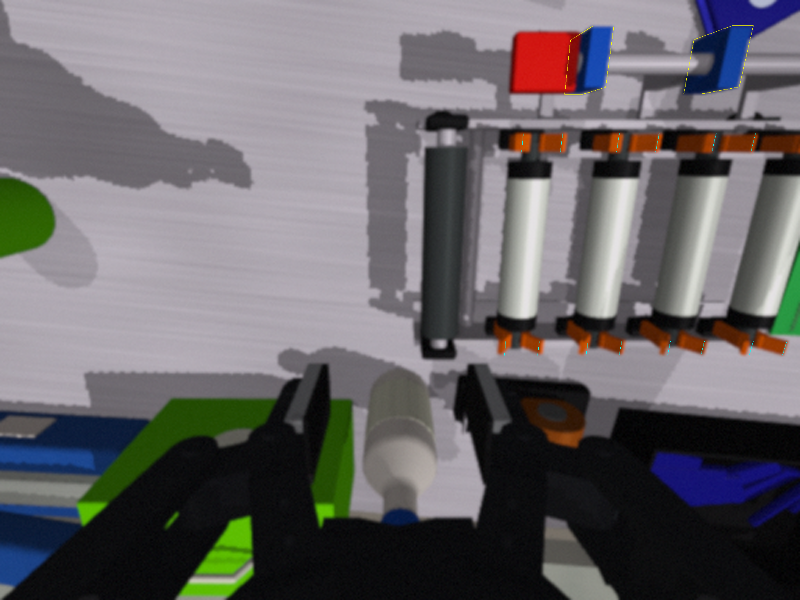

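View pics/s33c.png

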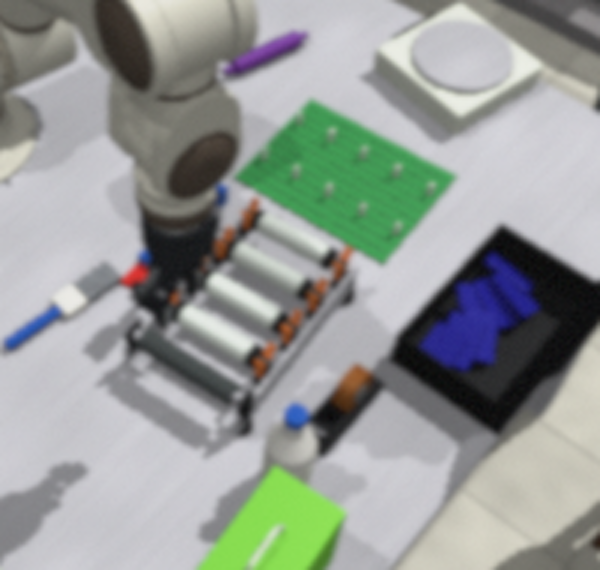

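View pics/t33c.png

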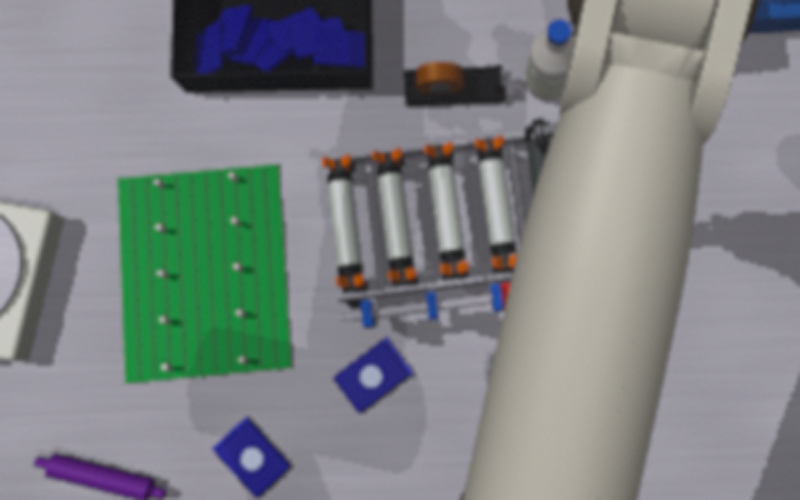

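Run:
```python
from fit import *
plan(bw(-.06,.01,.29),186.26)
```

```text
rows 5 x [13.5, 41.5, -0.1, 0.0001, -0.0002, 0.0001]
```

>>> servo_tool(
  motion=[
    [[8,35,0,0,0,0],[13,40,0,0,0,0],[13,40,0,0,0,0],[13,40,0,0,0,0],[13,40,0,0,0,0]],
  ],
)

```text
time: 49.95
ee_pos: [0.5254, 0.0451, 0.2896]
tcp_rot: [180.0, -0.1, -173.7]
wrist_force: [-0.0, 0.6, -0.1]
opening: 0.0499
```

>>> servo_tool(
  motion=[
    [[0,0,0,0,0,0],[0,0,0,0,0,0],[0,0,0,0,0,0]],
  ],
)

```text
time: 50.25
ee_pos: [0.5269, 0.0429, 0.2895]
tcp_rot: [-180.0, -0.1, -173.7]
wrist_force: [1.2, -0.6, -0.6]
opening: 0.0497
```

Run:
```python
from fit import *
st(); p=snap('wrist','w34'); overlay(p,V,'ov34.png',extra=[bw(-.125,.114,.110),bw(-.125,-.086,.110)])
for r in rollers(p,z=.0765): print(r, wb(r[0]),r[1]-6.26)
r,c,s=redfit(p); print('handle',wb(px2w(p,*c,.116)))
```

```text
t 50.25 pos [526.9  42.9 289.5] rpy [-1.7999e+02 -6.0000e-02 -1.7373e+02] F [ 1.2 -0.6 -0.6] op 49.7 q [ 4.7  3.2 12.6 99.5 -0.  -1.6]
([0.5765, 0.087, 0.0765], 7.55, 110.0, [283.29998779296875, 202.60000610351562], [22.1, 78.1]) [0.00162011 0.03493172 0.0765    ] 1.29
([0.5693, 0.1534, 0.0765], 7.17, 110.2, [334.3999938964844, 202.60000610351562], [21.5, 78.6]) [0.00170615 0.10172089 0.0765    ] 0.9100000000000001
([0.5918, -0.0456, 0.0765], 5.63, 107.8, [181.3000030517578, 203.1999969482422], [25.5, 76.7]) [ 0.00236447 -0.09854598  0.0765    ] -0.6299999999999999
([0.5858, 0.02, 0.0765], 6.84, 111.4, [231.60000610351562, 203.89999389648438], [24.2, 79.0]) [ 0.00355608 -0.03268294  0.0765    ] 0.5800000000000001
handle [-0.12602    -0.10763856  0.116     ]
```

View pics/ov34.png

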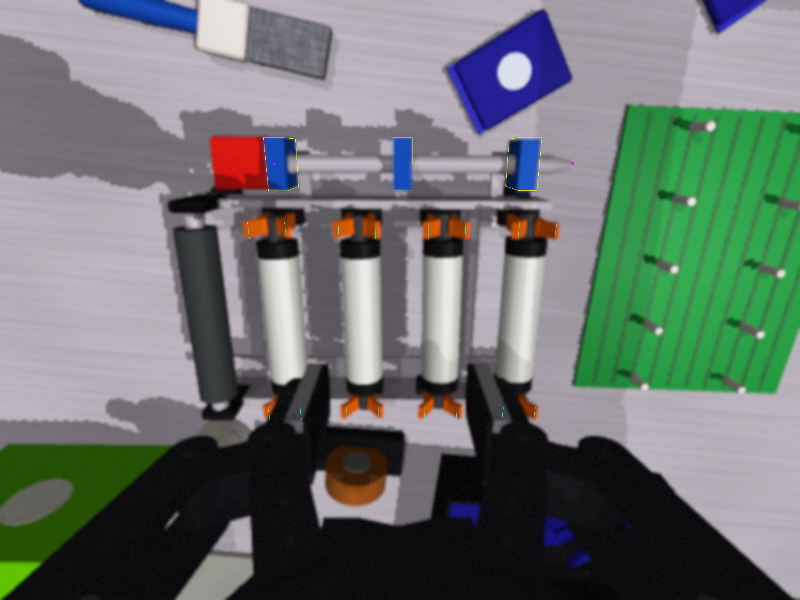

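Run:
```python
from h import *
print(bot.job_done()); st()
```

```text
the job is handed in; nothing more can be done
None
the job is handed in; nothing more can be done
```

The roller bed is back together, and I handed the job in at about 50 s of the 210 s allowed. No verdict was reported.

**Guide rod:** It runs through all three blue eyes. I pushed until the handle met eye1 (13.6 N), then let go. In the last wrist picture the nose lies on its expected spot 28 mm beyond eye3. The handle's shoulder measures about 2 mm from the face of eye1.

**Rollers:** All four were present and sit in the four clip places. Each snapped in at about 14 to 19 N as read between steps. I stopped each at the hard stop, where I read 19 N or less. In the pictures the centres measure within about 4 mm of home across the bed, with tilts near 1 degree or less. The measured tube lengths match rollers lying at home height.

**Along the bed:** Two earlier, oblique views read up to 7 mm off along the bed, and one showed a 2.7 degree tilt near the edge of the picture. The views taken from closer overhead agreed with the seats to within 3 mm, so I put those readings down to the viewing angle.

**Disturbances:**
- The outermost roller on the rack was knocked about 2 cm partway through. I found it again in a new picture and gripped it about 7 mm off its centre. I corrected for that when placing it.
- I saw no slackening of the grip.
- The purple look-alike was not touched. Nothing I saw suggested a bystander had moved, though I did not measure their positions.

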